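Load the soap drying box and start it

TASK

Load the soap drying box: drop every orange desiccant canister into the funnel so that it ends up down in the narrow well, and push every bar of soap down through the blue spring flap into the box, in any order, leaving the flap shut. Only when all of them are inside, press the green start button. Leave the amber bottle and the pigment jar where they stand.

Things in the scene. Friction and masses are not known exactly. Their poses are not given: they have to be found in the camera images.
- dryer: fixed white soap drying box with clear front and rear walls, 190 (own x) x 240 (own y) x 150 mm tall, walls 5 mm; its flat top deck is at height 150 mm. Origin: centre of its underside on the bench; own x points away from the robot at yaw 0, z up. A clear desiccant column stands against its +y side and is part of the same body; a green button sits on the deck
- mouth (a point): centre of the flap opening in the deck of the drying box, at deck height (150 mm); at (-5, -45, 150) mm in the box's frame. The opening is 76 mm along the box's x by 90 mm along its y, closed by a blue flap flush with the deck, hinged along its far edge (the box's +x side, 38 mm from this point); the near edge swings down into the box. Inside there are 140 mm of free height below the deck
- flap (a joint): angle of the slick blue spring flap: 0 shut, grows as it swings down, stop at 1.35 rad. Spring 0.10 N m shut, 0.21 N m wide open: it carries a resting bar. A bar laid on it 8 mm towards the near edge slides in when shut fingertips push down 14 mm to the hinge side of the opening's centre, to 55-60 mm below the deck; pushing on the near half can pinch the bar and bring it back up
- funnel (a point): centre of the mouth of the clear funnel on top of the desiccant column, at rim height 164 mm; the mouth is 92 mm wide inside and narrows over 52 mm to a round well of 30 mm bore
- well (a point): centre of the floor of the narrow well under the funnel, 16 mm above the bench, on the axis of the funnel; the well is 30 mm in bore and about 96 mm deep from the funnel's throat; canisters stack in it
- start (a joint): travel of the green start button on the deck: 0 up, 0.006 m fully pressed; springs back. Takes about 5 N; it counts as pressed beyond 4 mm
- start_top (a point): centre of the top face of the green round button (28 mm wide), which is pressed straight down; it stands 18 mm above the deck on a 44 mm wide base; a finger may press it with up to 20 N
- bar_tray: fixed shallow white tray, 260 (x) x 130 (y) mm, floor 4 mm thick, lip 9 mm above the bench; origin at the centre of its underside. Soap bars lie on it in a row along its x. It may be on either side of the bench
- can_tray: fixed shallow steel tray of the same size, with the desiccant canisters standing on it in a row along its x. Origin at the centre of its underside
- amber: bystander: amber dropper bottle, 36 mm wide, 85 mm tall, origin under its centre
- pigment: bystander: jar of mauve pigment with a steel lid, 60 mm wide, 60 mm tall, origin under its centre
- bar0: teal bar of soap, 38 (x) x 60 (y) x 24 (z) mm, about 60 g, origin at its centre; lies flat on the tray at the start. May be absent
- bar1: pink bar of soap, 38 (x) x 60 (y) x 24 (z) mm, about 60 g, origin at its centre; lies flat on the tray at the start. May be absent
- bar2: cream bar of soap, 38 (x) x 60 (y) x 24 (z) mm, about 60 g, origin at its centre; lies flat on the tray at the start. May be absent
- can0: orange drum-shaped desiccant canister with a white dot on top, 18 mm in diameter and 18 mm tall, 12 g, own z is its axis, origin at its centre; stands at the start. May be absent
- can1: orange drum-shaped desiccant canister with a white dot on top, 18 mm in diameter and 18 mm tall, 12 g, own z is its axis, origin at its centre; stands at the start. May be absent
- can2: orange drum-shaped desiccant canister with a white dot on top, 18 mm in diameter and 18 mm tall, 12 g, own z is its axis, origin at its centre; stands at the start. May be absent
- can3: orange drum-shaped desiccant canister with a white dot on top, 18 mm in diameter and 18 mm tall, 12 g, own z is its axis, origin at its centre; stands at the start. May be absent

How it is judged:
On the way, in this order (a step that is already met when the one before it is completed fails the run):
1. every canister is in the well, every bar is in the box and the flap is shut (horizontal distance between each of can0, can1, can2, can3 and well below 0.016 m and height (world z) of each of can0, can1, can2, can3 below 0.115 m and x of bar0 in the frame of dryer between -0.092 and 0.092 m and y of bar0 in the frame of dryer between -0.118 and 0.118 m and z of each of bar0, bar1, bar2 in the frame of dryer below 0.11 m and x of bar1 in the frame of dryer between -0.092 and 0.092 m and y of bar1 in the frame of dryer between -0.118 and 0.118 m and x of bar2 in the frame of dryer between -0.092 and 0.092 m and y of bar2 in the frame of dryer between -0.118 and 0.118 m and value of joint flap below 0.08 rad), for 0.2 s.
2. then the green start button is pressed (value of joint start above 0.004 m), for 0.05 s.
At the end, for the whole second after the job is handed in: every canister present is in the well (within 16 mm of its axis, centre below 115 mm), every bar present is inside the box (within its walls, centre below 110 mm), the flap is shut (within 0.08 rad), the button is up again, and all is at rest (all of step 1 and value of joint start below 0.002 m and linear speed of each of bar0, bar1, bar2, can0, can1, can2, can3 below 0.02 m/s); the robot touches nothing.
It fails at once if the start button is pressed while a canister or a bar is still outside (value of joint start above 0.004 m and (height (world z) of any of can0, can1, can2, can3 above 0.13 m or horizontal distance between any of can0, can1, can2, can3 and well above 0.03 m or horizontal distance between any of bar0, bar1, bar2 and dryer above 0.16 m or height (world z) of any of bar0, bar1, bar2 above 0.14 m)).
It fails at once if a bystander (bottle or jar) is moved more than 20 mm or tipped over (distance of any of amber, pigment from where it was at the start of the episode above 0.02 m or angle between any of amber, pigment's own z axis and vertical above 0.5 rad).
Of bar0, bar1, bar2 only 2 to 3 are there at a start; the rules pass over those that are not, and their reading is None.
Of can0, can1, can2, can3 only 3 to 4 are there at a start; the rules pass over those that are not, and their reading is None.
At some moment in a run one of bar0, bar1, bar2, can0, can1, can2, can3 may be knocked a few centimetres aside while the robot is not near it.
Once in a run the grip may slacken for a moment while it holds something.
It also fails if it takes over 210 s, if anything falls off the work surface, if the arm or the gripper's body presses on something with over 40 N, if the wrist force passes 120 N, or if a joint passes its speed limit or range.

ROBOT

A 7-joint arm with a two-finger parallel gripper is mounted at the origin on the work surface. World frame = base frame: x ahead of the robot, y to its left, z up, the work surface at z = 0. Lengths are in m, angles in rad, forces in N, time in s.
With the tool pointing down it reaches from about 0.35 to 0.775 m from the base axis. Payload 3.1 kg.
Tool frame: the origin (TCP) lies at the very end of the fingers, on their centre line; the grasp point (between the pads) lies 19 mm behind it; z points along the fingers, y is the direction in which the jaws open and shut (so a half turn about z gives the same grasp; the last joint's range is limited). The gripper opens to 85 mm and grips with 20 to 120 N. Pads are 22 mm wide; open, the fingers measure 114 mm over their backs; the gripper's body (76 mm by 85 mm) begins 54 mm behind the grasp point. The pads swing forward as they close: fully open they stand 13 mm farther back than shut.
Start: joints at [1.198, 0.311, 0.014, 1.512, -0.004, 1.319, -0.027], TCP at [0.179, -0.52, 0.231] pointing down, gripper open.
Joint ranges: [-2.7, 2.7], [-0.3, 1.91], [-1.27, 1.3], [0.12, 2.57], [-1.44, 4.58], [0.2, 2.03], [-3.05, 3.05]. Speed limits (rad/s): [2.79, 2.79, 3.14, 3.14, 3.14, 3.14, 3.14].

INTERFACE

Orientations are given as a rotation vector (axis times angle).
In Python, from workcell import * gives the robot as it stands.
- The arm moves only by the shell command python3 -m handwheel 'ROWS' [OPENING] [FORCE]. ROWS is JSON, a list of rows, each an object with "translation": the shift along the tool's x, y, z in m, a list of three; "angular": the turn, a rotation vector about the tool's x, y, z in rad, a list of three. A call has 1 to 8 rows; each row is the pose to reach, as a shift and turn from the pose commanded when the call began, along the tool's axes at that moment; what a row does not reach only later rows make up. A row lasts 1/12 s, in which the tool goes at most 41.7 mm and 7.16 degrees, less where a joint would pass 70% of its speed; a pose out of reach is approached as far as the arm can. A call with a gripper value outside its range is refused whole. OPENING is the gripper's target within -1 to 1 (fully open at 1, half-way at 0, shut at -1), set as the call begins (- or left out, the last holds). The fingers move at their own pace and stop on an object; FORCE is the grip in N (left out, the last holds). Time passes only in rows, so rows that repeat a pose let the fingers close. It gives the time, the measured TCP pose, the force and the opening at its end, in the units of the state.
- state(): the state, without advancing time (a new reading comes with each control period).
- capture(name): name is "side" or "top"; returns the picture (480x640x3 uint8, red, green, blue); there is no depth.
- camera_info(name): a dict with "fx", "fy", "cx", "cy" (pixels), "rvec" (rotation vector, rad) and "tvec" (3), from world to camera coordinates, as OpenCV has them. Camera axes: x right, y down, z forward; pixel columns grow to the right and rows downward; lengths in m; the calibration is good to about 2 mm. A picture is of the moment at which its call begins. camera_info takes no time and is no camera call.
- finish_job(): hands the job in, once; it reports no verdict.
The state is a dict: "clock": time; "joint_positions": joint angles; "joint_velocities": joint speeds; "joint_torque": joint torques, N m; "tool_pos": TCP position; "ee_rot": TCP orientation; "contact_force": force on the tool from outside, world axes, zero at the start; "wrist_torque": the same for the moment, N m; "grip_width": finger opening in m.
Only numpy, scipy, OpenCV 4.12 (cv2) and the standard library are available. Lean on these libraries where they do the work, as an engineer would, in place of code of your own. Each camera call takes 0.05 s, during which the arm holds its last target.

## Working session

There is one attempt and no reset: what is moved stays moved. The work goes in short steps, Python scripts to look and compute and a shell command to move; the robot and the scene stay as the last step left them, time stands still between calls to the robot, and variables do not carry over. Pictures are saved under pics/ and viewed, and the job is handed in when it is done.

```bash
mkdir -p pics; ls
python3 - <<'E'
from workcell import *
import cv2
print(state())
for n in ("side","top"):
    print(n,camera_info(n))
    cv2.imwrite(f"pics/{n}0.png",capture(n)[:,:,::-1])
E
```

```text
pics
{'clock': 0.0, 'joint_positions': array([ 1.19833888,  0.31171101,  0.01399137,  1.51305066, -0.00441344,
        1.31917942, -0.02719324]), 'joint_velocities': array([-0.00145027, -0.00157063, -0.00173151, -0.00237833,  0.00022906,
        0.00049436,  0.00021376]), 'joint_torque': array([ 2.05931628e-04, -3.79916239e+01,  1.46151907e-01, -2.30588436e+01,
        1.23939919e-02,  1.34532838e-02,  1.18950132e-05]), 'tool_pos': array([ 0.1784003 , -0.51950211,  0.23023168]), 'ee_rot': array([-3.09646804e+00, -5.16938751e-01,  7.25513716e-04]), 'contact_force': array([0.52563665, 0.44433985, 0.51990523]), 'wrist_torque': array([-0.02472244, -0.00325892,  0.04645658]), 'grip_width': 0.08565606321178845}
side {'fx': 446.8258762433599, 'fy': 446.8258762433599, 'cx': 315.99050355435264, 'cy': 243.98670384503407, 'rvec': array([ 0.26746561, -2.80679849,  1.26072031]), 'tvec': array([0.52469715, 0.15109639, 0.89515969])}
top {'fx': 509.05207896380927, 'fy': 509.05207896380927, 'cx': 321.40708030705815, 'cy': 238.30918350995492, 'rvec': array([ 2.1931987 , -2.14060857,  0.12604114]), 'tvec': array([-0.03180336,  0.54192198,  1.11736684])}
```

View pics/side0.png

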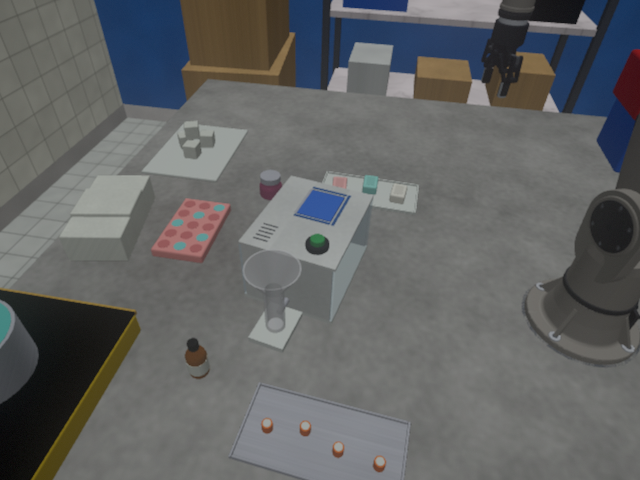

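View pics/top0.png

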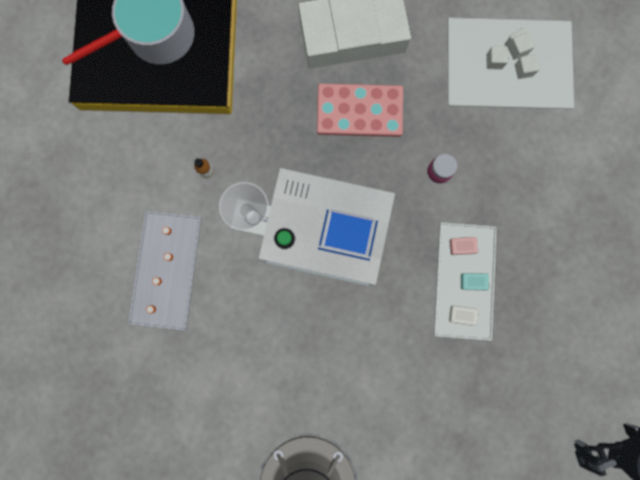

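```bash
cat > h.py <<'E'
from workcell import *
import cv2, numpy as np
from scipy.spatial.transform import Rotation as Ro
CI={n:camera_info(n) for n in("side","top")}
def K(c): return np.array([[c['fx'],0,c['cx']],[0,c['fy'],c['cy']],[0,0,1.]])
def ray(n,u,v):
    c=CI[n];R=Ro.from_rotvec(c['rvec']).as_matrix();o=-R.T@c['tvec']
    return o,R.T@np.array([(u-c['cx'])/c['fx'],(v-c['cy'])/c['fy'],1.])
def plane(n,u,v,z):
    o,d=ray(n,u,v);return o+d*(z-o[2])/d[2]
def proj(n,p):
    c=CI[n];return cv2.projectPoints(np.array([p],float),c['rvec'],c['tvec'],K(c),None)[0].ravel()
def tri(a,b):
    P=[np.hstack([K(CI[n])@Ro.from_rotvec(CI[n]['rvec']).as_matrix(),(K(CI[n])@CI[n]['tvec'])[:,None]]) for n in("top","side")]
    X=cv2.triangulatePoints(P[0],P[1],np.array(a,float).reshape(2,1),np.array(b,float).reshape(2,1)).ravel();return X[:3]/X[3]
def blobs(im,lo,hi,amin=8,roi=None):
    h=cv2.cvtColor(im,cv2.COLOR_RGB2HSV);m=cv2.inRange(h,np.array(lo),np.array(hi))
    if roi:
        q=np.zeros_like(m);q[roi[1]:roi[3],roi[0]:roi[2]]=1;m=m*q
    cs,_=cv2.findContours(m,cv2.RETR_EXTERNAL,cv2.CHAIN_APPROX_NONE)
    return [c for c in cs if cv2.contourArea(c)>=amin]
def cen(c):
    M=cv2.moments(c);return np.array([M['m10']/M['m00'],M['m01']/M['m00']])
def goto(p,yaw=None,tilt0=True):
    """shift in tool axes and turn about tool z to reach world p with tool y axis along world angle yaw (mod pi)"""
    s=state();R=Ro.from_rotvec(s['ee_rot'])
    d=R.inv().apply(np.array(p)-s['tool_pos'])
    print("tcp",np.round(s['tool_pos'],4),"shift(tool)",np.round(d,4))
    if yaw is not None:
        y=R.as_matrix()[:,1];a=np.arctan2(y[1],y[0]);w=(a-yaw+np.pi/2)%np.pi-np.pi/2 
        print("tool y at",round(np.degrees(a),1),"turn about tool z",round(w,4),"q7",round(s['joint_positions'][6],3))
E
python3 - <<'E'
from h import *
top=cv2.imread("pics/top0.png")[:,:,::-1].copy();side=cv2.imread("pics/side0.png")[:,:,::-1].copy()
big=cv2.resize(top[150:350,120:520],None,fx=2,fy=2,interpolation=cv2.INTER_CUBIC);cv2.imwrite("pics/topz.png",big[:,:,::-1])
big=cv2.resize(side[150:480,150:450],None,fx=1.8,fy=1.8,interpolation=cv2.INTER_CUBIC);cv2.imwrite("pics/sidez.png",big[:,:,::-1])
h=cv2.cvtColor(top,cv2.COLOR_RGB2HSV)
for u,v in [(465,245),(475,281),(464,316),(167,231),(168,257),(157,281),(151,309),(349,233),(285,238),(203,166),(441,168),(330,200)]: print((u,v),h[v,u],[np.round(plane("top",u,v,z),3).tolist()[:2] for z in(0.02,.15)])
h=cv2.cvtColor(side,cv2.COLOR_RGB2HSV)
for u,v in [(340,181),(370,184),(398,192),(267,424),(305,427),(338,448),(380,463),(320,207)]:print((u,v),h[v,u],np.round(plane("side",u,v,.02),3))
E
```

```text
(465, 245) [  1  52 187] [[0.536, -0.346], [0.523, -0.308]]
(475, 281) [ 87  69 177] [[0.455, -0.368], [0.451, -0.328]]
(464, 316) [ 36   7 187] [[0.376, -0.342], [0.381, -0.305]]
(167, 231) [ 20  12 186] [[0.552, 0.333], [0.536, 0.293]]
(168, 257) [ 60   4 191] [[0.493, 0.327], [0.484, 0.288]]
(157, 281) [ 45   5 188] [[0.438, 0.349], [0.435, 0.308]]
(151, 309) [ 68   5 189] [[0.375, 0.358], [0.38, 0.316]]
(349, 233) [108 191 180] [[0.557, -0.081], [0.541, -0.074]]
(285, 238) [ 69 157 141] [[0.542, 0.064], [0.528, 0.055]]
(203, 166) [ 15 182 105] [[0.705, 0.258], [0.672, 0.228]]
(441, 168) [109  17 166] [[0.714, -0.291], [0.68, -0.26]]
(330, 200) [ 80   4 181] [[0.633, -0.036], [0.608, -0.034]]
(340, 181) [  2  56 158] [ 0.533 -0.36   0.02 ]
(370, 184) [ 87  74 149] [ 0.452 -0.362  0.02 ]
(398, 192) [ 35  10 156] [ 0.376 -0.341  0.02 ]
(267, 424) [ 72   8 160] [0.55  0.337 0.02 ]
(305, 427) [ 72   8 162] [0.491 0.331 0.02 ]
(338, 448) [ 72   8 160] [0.436 0.353 0.02 ]
(380, 463) [ 72   8 160] [0.372 0.363 0.02 ]
(320, 207) [110 167 153] [ 0.566 -0.233  0.02 ]
```

View pics/topz.png

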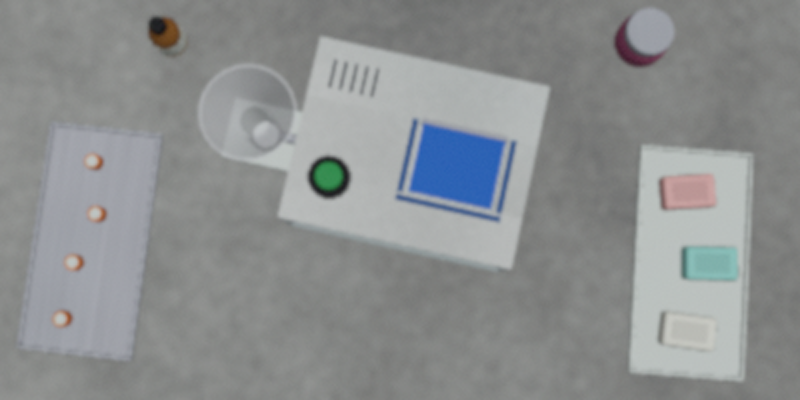

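View pics/sidez.png

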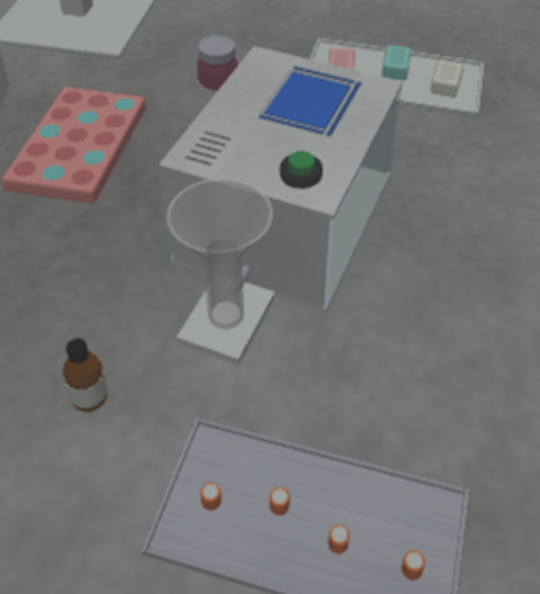

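Run:
```python
from h import *
top=cv2.imread("pics/top0.png")[:,:,::-1].copy();side=cv2.imread("pics/side0.png")[:,:,::-1].copy()
z2t=lambda a:(np.array(a)+.5)/2-.5+[120,150]
C=[plane("top",*z2t(a),.15)[:2] for a in[(320,38),(549,86),(513,268),(279,217)]]
C=np.array(C);print(C.round(4));print("edges",[np.linalg.norm(C[i]-C[(i+1)%4]).round(4) for i in range(4)])
ctr=C.mean(0)
ex=(C[0]-C[3]+C[1]-C[2]);ey=(C[0]-C[1]+C[3]-C[2])
yaw=np.arctan2(ex[1],ex[0]);yaw2=np.arctan2(-ey[0],ey[1]);print("ctr",ctr,"yaw",np.degrees([yaw,yaw2]))
for n,im in(("top",top),("side",side)):
    cs=blobs(im,(100,120,60),(120,255,255),300,(300,180,400,270) if n=="top" else (280,180,360,230))
    for c in cs:
        r=cv2.minAreaRect(c);b=cv2.boxPoints(r);W=np.array([plane(n,*p,.15)[:2] for p in b])
        print(n,"flap px",cen(c),"world",plane(n,*cen(c),.15).round(4),"rect ctr",W.mean(0).round(4),[np.linalg.norm(W[i]-W[(i+1)%4]).round(3) for i in range(4)],[np.degrees(np.arctan2(*(W[(i+1)%4]-W[i])[::-1])).round(1) for i in range(2)])
    cs=blobs(im,(50,90,40),(85,255,255),20,(260,210,310,260) if n=="top" else (300,225,335,260))
    for c in cs: print(n,"button",cen(c),cv2.contourArea(c),plane(n,*cen(c),.168).round(4))
y=np.radians((np.degrees(yaw)+np.degrees(yaw2))/2);R=np.array([[np.cos(y),-np.sin(y)],[np.sin(y),np.cos(y)]])
print("mouth from corners",ctr+R@[-.005,-.045])
print("funnel",plane("top",*z2t((248,109)),.164), "side", plane("side",150+220/1.8,150+215/1.8,.164))
print("well floor top", plane("top",*z2t((266,133)),.016),"side",plane("side",150+226/1.8,150+313/1.8,.016))
# bars
for nm,lo,hi in(("pink",(0,25,100),(10,120,255)),("teal",(80,40,90),(95,255,255)),("cream",(15,5,170),(50,60,255))):
    for n,im in(("top",top),("side",side)):
        for c in blobs(im,lo,hi,100,(440,225,496,338) if n=="top" else (325,170,420,210)):
            if cv2.contourArea(c)>900: continue
            r=cv2.minAreaRect(c);W=np.array([plane(n,*p,.028)[:2] for p in cv2.boxPoints(r)])
            print(nm,n,cen(c).round(1),plane(n,*cen(c),.026).round(4),[np.linalg.norm(W[i]-W[(i+1)%4]).round(3) for i in range(2)],[np.degrees(np.arctan2(*(W[(i+1)%4]-W[i])[::-1])).round(1) for i in range(2)])
```

```text
[[ 0.6703  0.0705]
 [ 0.6263 -0.1644]
 [ 0.4405 -0.1299]
 [ 0.4859  0.1056]]
edges [np.float64(0.239), np.float64(0.189), np.float64(0.2398), np.float64(0.1878)]
ctr [ 0.55577002 -0.02955058] yaw [-10.64293463 -10.7518011 ]
top flap px [348.10267176 232.66221374] world [ 0.542  -0.0718  0.15  ] rect ctr [ 0.5422 -0.0718] [np.float64(0.069), np.float64(0.083), np.float64(0.069), np.float64(0.082)] [np.float64(-11.1), np.float64(-101.2)]
top button [283.78855032 237.51708218] 180.5 [0.5269 0.0565 0.168 ]
side flap px [320.70449898 205.2793456 ] world [ 0.5396 -0.0688  0.15  ] rect ctr [ 0.5408 -0.0715] [np.float64(0.09), np.float64(0.089), np.float64(0.086), np.float64(0.083)] [np.float64(-87.1), np.float64(167.3)]
side button [316.91633987 239.86797386] 127.5 [0.525  0.0583 0.168 ]
mouth from corners [ 0.54250394 -0.07284043]
funnel [0.59240987 0.13900505 0.164     ] side [0.58580989 0.14331016 0.164     ]
well floor top [0.59105693 0.13975411 0.016     ] side [0.58623506 0.141607   0.016     ]
pink top [463.6 245.4] [ 0.5348 -0.3407  0.026 ] [np.float64(0.062), np.float64(0.038)] [np.float64(-85.2), np.float64(-177.2)]
pink side [339.8 181.7] [ 0.5324 -0.3472  0.026 ] [np.float64(0.035), np.float64(0.052)] [np.float64(-167.7), np.float64(97.4)]
teal top [474.4 281.3] [ 0.4544 -0.3645  0.026 ] [np.float64(0.061), np.float64(0.036)] [np.float64(-88.6), np.float64(179.3)]
teal side [369.9 183.9] [ 0.4522 -0.3538  0.026 ] [np.float64(0.038), np.float64(0.085)] [np.float64(-167.7), np.float64(94.5)]
cream top [464.4 315.3] [ 0.3782 -0.3415  0.026 ] [np.float64(0.036), np.float64(0.057)] [np.float64(-7.9), np.float64(-96.2)]
```

Run:
```python
from h import *
goto((.378,-.342,.13),np.radians(-7))
```

```text
tcp [ 0.1784 -0.5196  0.2303] shift(tool) [ 0.2464 -0.1029  0.1005]
tool y at -71.0 turn about tool z -1.1177 q7 -0.027
```

```bash
python3 -m handwheel '[{"translation":[0.12,-0.05,0],"angular":[0,0,-0.4]},{"translation":[0.12,-0.05,0],"angular":[0,0,-0.4]},{"translation":[0.12,-0.05,0.03],"angular":[0,0,-0.4]},{"translation":[0.246,-0.103,0.05],"angular":[0,0,-1.118]},{"translation":[0.246,-0.103,0.1],"angular":[0,0,-1.118]},{"translation":[0.246,-0.103,0.1],"angular":[0,0,-1.118]},{"translation":[0.246,-0.103,0.1],"angular":[0,0,-1.118]},{"translation":[0.246,-0.103,0.1],"angular":[0,0,-1.118]}]' 0.3 40
python3 - <<'E'
from h import *
goto((.378,-.342,.007),np.radians(-7)); cv2.imwrite("pics/top1.png",capture("top")[:,:,::-1]);print(state()['clock'])
E
```

```text
clock: 0.77
tool_pos: [0.3817, -0.333, 0.127]
ee_rot: [-2.446, -1.956, -0.008]
contact_force: [-0.6, 1.5, -0.0]
grip_width: 0.0551
tcp [ 0.3817 -0.333   0.127 ] shift(tool) [-0.0108 -0.0012  0.1199]
tool y at -12.7 turn about tool z -0.0993 q7 0.373
0.8167
```

View pics/top1.png

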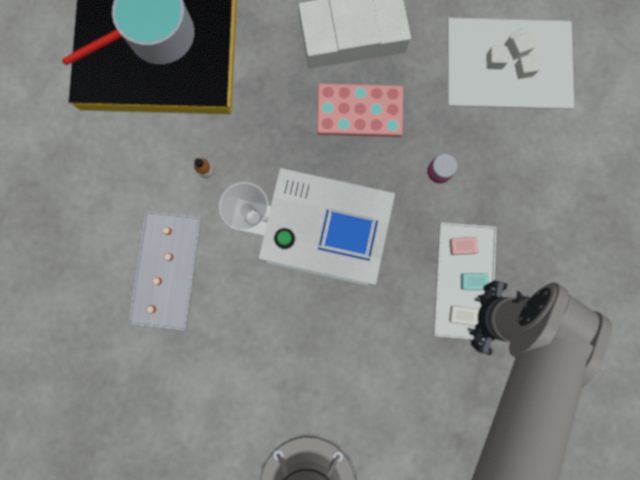

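```bash
python3 -m handwheel '[{"translation":[-0.011,-0.001,0.06],"angular":[0,0,-0.1]},{"translation":[-0.011,-0.001,0.06],"angular":[0,0,-0.1]},{"translation":[-0.011,-0.001,0.06],"angular":[0,0,-0.1]},{"translation":[-0.011,-0.001,0.06],"angular":[0,0,-0.1]}]' 0.3 40
python3 - <<'E'
from h import *
goto((.378,-.342,.007),np.radians(-7))
E
```

```text
clock: 1.15
tool_pos: [0.3728, -0.3536, 0.0706]
ee_rot: [-2.373, -2.055, 0.001]
contact_force: [0.0, -0.2, 0.0]
grip_width: 0.0556
tcp [ 0.3728 -0.3536  0.0706] shift(tool) [0.0122 0.0036 0.0636]
tool y at -8.2 turn about tool z -0.0215 q7 0.459
```

```bash
python3 -m handwheel '[{"translation":[0.012,0.004,0.02],"angular":[0,0,-0.02]},{"translation":[0.012,0.004,0.04],"angular":[0,0,-0.02]},{"translation":[0.012,0.004,0.05],"angular":[0,0,-0.02]},{"translation":[0.012,0.004,0.063],"angular":[0,0,-0.02]},{"translation":[0.012,0.004,0.063],"angular":[0,0,-0.02]}]'
python3 -m handwheel '[{"translation":[0,0,0],"angular":[0,0,0]},{"translation":[0,0,0],"angular":[0,0,0]},{"translation":[0,0,0],"angular":[0,0,0]},{"translation":[0,0,0],"angular":[0,0,0]}]' -1 40
python3 - <<'E'
from h import *
goto((.378,-.342,.007),np.radians(-7))
cv2.imwrite("pics/side1.png",capture("side")[:,:,::-1])
E
```

```text
clock: 1.57
tool_pos: [0.379, -0.342, 0.0077]
ee_rot: [-2.351, -2.081, 0.001]
contact_force: [0.1, 0.1, -0.8]
grip_width: 0.0553
clock: 1.9
tool_pos: [0.3809, -0.3431, 0.0098]
ee_rot: [2.349, 2.082, 0.0]
contact_force: [-0.0, -0.2, 3.8]
grip_width: 0.0371
tcp [ 0.3809 -0.3431  0.0098] shift(tool) [ 0.0008 -0.003   0.0028]
tool y at -6.9 turn about tool z 0.0017 q7 0.421
```

View pics/side1.png

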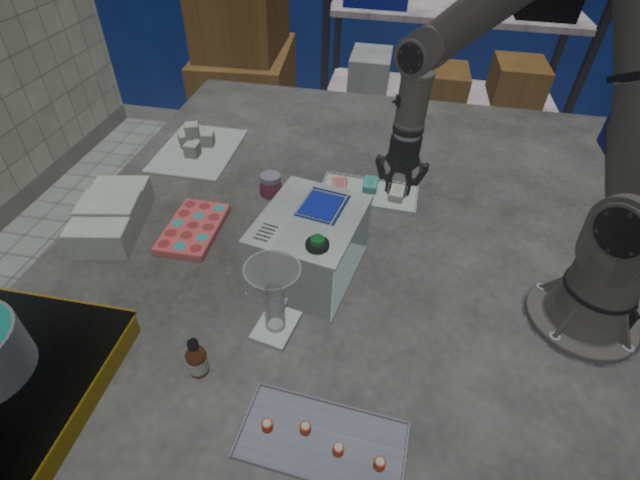

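```bash
python3 -m handwheel '[{"translation":[0,0,-0.04],"angular":[0,0,0]},{"translation":[0,0,-0.08],"angular":[0,0,0]},{"translation":[0,0,-0.12],"angular":[0,0,0]},{"translation":[0,0,-0.16],"angular":[0,0,0]},{"translation":[0,0,-0.2],"angular":[0,0,0]},{"translation":[0,0,-0.2],"angular":[0,0,0]},{"translation":[0,0,-0.2],"angular":[0,0,0]}]'
python3 - <<'E'
from h import *
goto((.5347,-.0713,.21),np.radians(-10.7))
E
```

```text
clock: 2.53
tool_pos: [0.3816, -0.3431, 0.2115]
ee_rot: [2.345, 2.08, 0.001]
contact_force: [0.3, -0.0, -0.9]
grip_width: 0.0368
tcp [ 0.3816 -0.3431  0.2115] shift(tool) [0.2882 0.1195 0.0009]
tool y at -6.9 turn about tool z 0.0668 q7 0.501
```

```bash
python3 -m handwheel '[{"translation":[0.288,0.12,0],"angular":[0,0,0.067]},{"translation":[0.288,0.12,0],"angular":[0,0,0.067]},{"translation":[0.288,0.12,0],"angular":[0,0,0.067]},{"translation":[0.288,0.12,0],"angular":[0,0,0.067]},{"translation":[0.288,0.12,0],"angular":[0,0,0.067]},{"translation":[0.288,0.12,0],"angular":[0,0,0.067]},{"translation":[0.288,0.12,0],"angular":[0,0,0.067]},{"translation":[0.288,0.12,0],"angular":[0,0,0.067]}]'
python3 -m handwheel '[{"translation":[0,0,0],"angular":[0,0,0]},{"translation":[0,0,0],"angular":[0,0,0]}]'
python3 - <<'E'
from h import *
goto((.5347,-.0713,.156),np.radians(-10.7))
E
```

```text
clock: 3.2
tool_pos: [0.5341, -0.0629, 0.2066]
ee_rot: [-2.407, -2.011, -0.003]
contact_force: [0.1, 0.1, -0.9]
grip_width: 0.0372
clock: 3.37
tool_pos: [0.5326, -0.0685, 0.2064]
ee_rot: [-2.412, -2.008, 0.004]
contact_force: [0.1, -0.3, -0.0]
grip_width: 0.0368
tcp [ 0.5326 -0.0685  0.2064] shift(tool) [-0.0024  0.0027  0.0504]
tool y at -10.5 turn about tool z 0.0041 q7 -0.226
```

```bash
python3 -m handwheel '[{"translation":[-0.002,0.003,0.02],"angular":[0,0,0]},{"translation":[-0.002,0.003,0.04],"angular":[0,0,0]},{"translation":[-0.002,0.003,0.042],"angular":[0,0,0]},{"translation":[-0.002,0.003,0.044],"angular":[0,0,0]},{"translation":[-0.002,0.003,0.044],"angular":[0,0,0]},{"translation":[-0.002,0.003,0.044],"angular":[0,0,0]}]'
python3 - <<'E'
from h import *
goto((.5347,-.0713,.156),np.radians(-10.7))
im=capture("side");cv2.imwrite("pics/side2.png",cv2.resize(im[120:330,220:460],None,fx=2.8,fy=2.8)[:,:,::-1])
E
```

```text
clock: 3.87
tool_pos: [0.5364, -0.0736, 0.1651]
ee_rot: [2.419, 2.002, 0.001]
contact_force: [-0.4, 1.0, -0.4]
grip_width: 0.0372
tcp [ 0.5364 -0.0736  0.1651] shift(tool) [ 0.002  -0.0021  0.0091]
tool y at -10.8 turn about tool z -0.0014 q7 -0.239
```

View pics/side2.png

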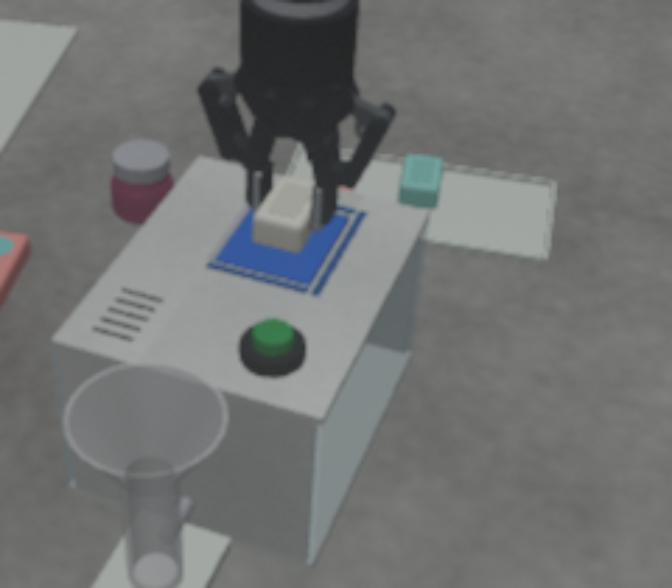

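```bash
python3 -m handwheel '[{"translation":[0.002,-0.002,0.004],"angular":[0,0,0]},{"translation":[0.002,-0.002,0.008],"angular":[0,0,0]},{"translation":[0.002,-0.002,0.009],"angular":[0,0,0]},{"translation":[0.002,-0.002,0.009],"angular":[0,0,0]}]'
```

```text
clock: 4.25
tool_pos: [0.5344, -0.0701, 0.1555]
ee_rot: [-2.418, -2.005, -0.0]
contact_force: [-0.7, 0.9, 3.5]
grip_width: 0.037
```

```bash
python3 -m handwheel '[{"translation":[0,0,-0.001],"angular":[0,0,0]},{"translation":[0,0,-0.001],"angular":[0,0,0]},{"translation":[0,0,-0.001],"angular":[0,0,0]},{"translation":[0,0,-0.02],"angular":[0,0,0]},{"translation":[0,0,-0.04],"angular":[0,0,0]},{"translation":[0,0,-0.06],"angular":[0,0,0]},{"translation":[0,0,-0.06],"angular":[0,0,0]}]' 0.3
python3 - <<'E'
from h import *
m=np.array([.5425,-.0725]);y=np.radians(-10.7);R=np.array([[np.cos(y),-np.sin(y)],[np.sin(y),np.cos(y)]])
p=m+R@[.014,0];print(p)
goto((*p,.18),np.radians(-10.7))
im=capture("side");cv2.imwrite("pics/side3.png",cv2.resize(im[120:330,220:460],None,fx=2.8,fy=2.8)[:,:,::-1])
E
```

```text
clock: 4.83
tool_pos: [0.5373, -0.0706, 0.2195]
ee_rot: [2.415, 2.0, 0.009]
contact_force: [1.4, -0.2, 1.2]
grip_width: 0.0552
[ 0.55625658 -0.07509933]
tcp [ 0.5373 -0.0706  0.2195] shift(tool) [-0.0009  0.0191  0.0397]
tool y at -10.7 turn about tool z -0.0004 q7 -0.224
```

View pics/side3.png

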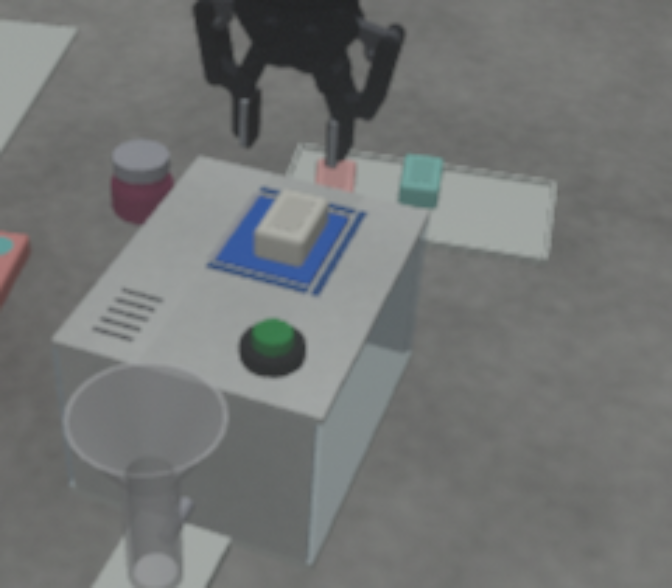

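```bash
python3 -m handwheel '[{"translation":[-0.001,0.019,0],"angular":[0,0,0]},{"translation":[-0.001,0.019,0.02],"angular":[0,0,0]},{"translation":[-0.001,0.019,0.03],"angular":[0,0,0]},{"translation":[-0.001,0.019,0.03],"angular":[0,0,0]},{"translation":[-0.001,0.019,0.03],"angular":[0,0,0]},{"translation":[-0.001,0.019,0.03],"angular":[0,0,0]}]' -1
python3 - <<'E'
from h import *
im=capture("side");
for c in blobs(im,(10,5,150),(50,60,255),100,(300,170,350,220)):
    W=plane("side",*cen(c),.174);y=np.radians(-10.7);R=np.array([[np.cos(y),-np.sin(y)],[np.sin(y),np.cos(y)]])
    print(cv2.contourArea(c),cen(c),W,R.T@(W[:2]-[.5425,-.0725]))
goto((.5563,-.0751,.092),np.radians(-10.7))
E
```

```text
clock: 5.38
tool_pos: [0.5527, -0.0749, 0.1853]
ee_rot: [-2.419, -2.005, 0.0]
contact_force: [0.3, -0.8, -0.6]
grip_width: -0.0001
254.5 [324.24885396 196.41977734] [ 0.53292636 -0.06749923  0.174     ] [-0.01033566  0.00313631]
tcp [ 0.5531 -0.0749  0.1858] shift(tool) [0.0004 0.0031 0.0938]
tool y at -10.7 turn about tool z 0.0001 q7 -0.237
```

```bash
python3 -m handwheel '[{"translation":[0,0.003,0.01],"angular":[0,0,0]},{"translation":[0,0.003,0.025],"angular":[0,0,0]},{"translation":[0,0.003,0.04],"angular":[0,0,0]},{"translation":[0,0.003,0.055],"angular":[0,0,0]},{"translation":[0,0.003,0.07],"angular":[0,0,0]},{"translation":[0,0.003,0.085],"angular":[0,0,0]},{"translation":[0,0.003,0.094],"angular":[0,0,0]},{"translation":[0,0.003,0.094],"angular":[0,0,0]}]'
python3 - <<'E'
from h import *
im=capture("side");cv2.imwrite("pics/side4.png",cv2.resize(im[120:330,220:460],None,fx=2.8,fy=2.8)[:,:,::-1])
E
```

```text
clock: 6.1
tool_pos: [0.5559, -0.0753, 0.1054]
ee_rot: [2.414, 2.001, -0.003]
contact_force: [-35.2, 1.5, 69.3]
grip_width: -0.0001
```

View pics/side4.png

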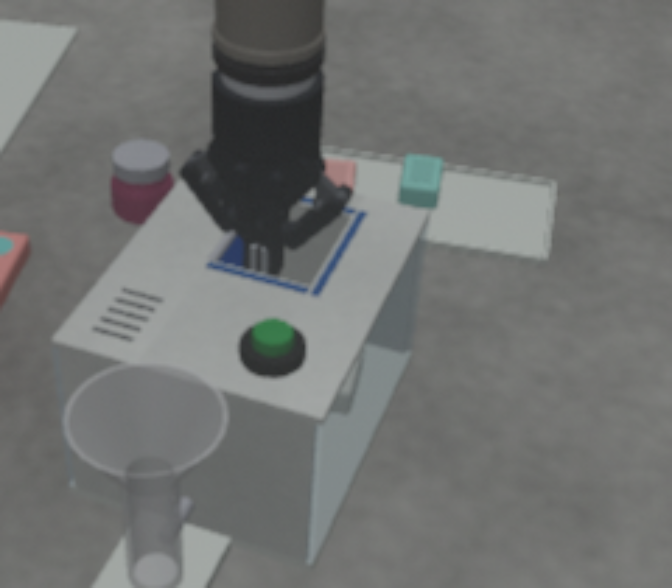

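```bash
python3 -m handwheel '[{"translation":[0,0,-0.02],"angular":[0,0,0]},{"translation":[0,0,-0.04],"angular":[0,0,0]},{"translation":[0,0,-0.06],"angular":[0,0,0]},{"translation":[0,0,-0.08],"angular":[0,0,0]},{"translation":[0,0,-0.1],"angular":[0,0,0]},{"translation":[0,0,-0.12],"angular":[0,0,0]},{"translation":[0,0,-0.12],"angular":[0,0,0]}]'
python3 - <<'E'
from h import *
im=capture("side");cv2.imwrite("pics/side5.png",cv2.resize(im[120:330,220:460],None,fx=2.8,fy=2.8)[:,:,::-1])
goto((.4544,-.3645,.21),np.radians(0.3))
E
```

```text
clock: 6.73
tool_pos: [0.5591, -0.0756, 0.2159]
ee_rot: [2.414, 2.0, 0.01]
contact_force: [1.0, 0.2, 1.2]
grip_width: 0.0001
tcp [ 0.5579 -0.0756  0.2137] shift(tool) [-0.3031 -0.048   0.0033]
tool y at -10.7 turn about tool z -0.1922 q7 -0.229
```

View pics/side5.png

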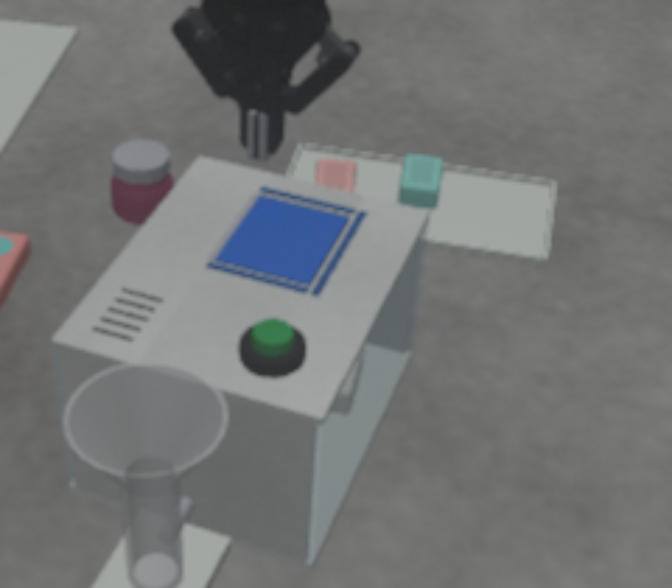

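```bash
python3 -m handwheel '[{"translation":[-0.303,-0.048,0],"angular":[0,0,-0.19]},{"translation":[-0.303,-0.048,0],"angular":[0,0,-0.19]},{"translation":[-0.303,-0.048,0],"angular":[0,0,-0.19]},{"translation":[-0.303,-0.048,0],"angular":[0,0,-0.19]},{"translation":[-0.303,-0.048,0],"angular":[0,0,-0.19]},{"translation":[-0.303,-0.048,0.02],"angular":[0,0,-0.19]},{"translation":[-0.303,-0.048,0.06],"angular":[0,0,-0.19]},{"translation":[-0.303,-0.048,0.1],"angular":[0,0,-0.19]}]' 0.3
python3 -m handwheel '[{"translation":[0,0,0.04],"angular":[0,0,0]},{"translation":[0,0,0.04],"angular":[0,0,0]},{"translation":[0,0,0.04],"angular":[0,0,0]},{"translation":[0,0,0.04],"angular":[0,0,0]}]'
python3 - <<'E'
from h import *
goto((.4544,-.3645,.01),np.radians(0.3))
im=capture("side");cv2.imwrite("pics/side6.png",cv2.resize(im[120:330,220:460],None,fx=2.8,fy=2.8)[:,:,::-1])
im=capture("top");cv2.imwrite("pics/top6.png",cv2.resize(im[150:350,320:540],None,fx=2.8,fy=2.8)[:,:,::-1])
for c in blobs(im,(80,40,90),(95,255,255),50,(440,225,496,338)): print(cv2.contourArea(c),cen(c))
E
```

```text
clock: 7.45
tool_pos: [0.4552, -0.361, 0.1392]
ee_rot: [2.221, 2.21, -0.005]
contact_force: [-0.4, -0.4, 0.2]
grip_width: 0.0555
clock: 7.78
tool_pos: [0.4582, -0.3524, 0.0993]
ee_rot: [2.215, 2.226, 0.002]
contact_force: [0.8, 0.7, 1.1]
grip_width: 0.0554
tcp [ 0.4582 -0.3524  0.0993] shift(tool) [-0.0121 -0.004   0.0893]
tool y at 0.3 turn about tool z -0.0002 q7 0.468
344.0 [472.16569767 281.40697674]
```

View pics/top6.png

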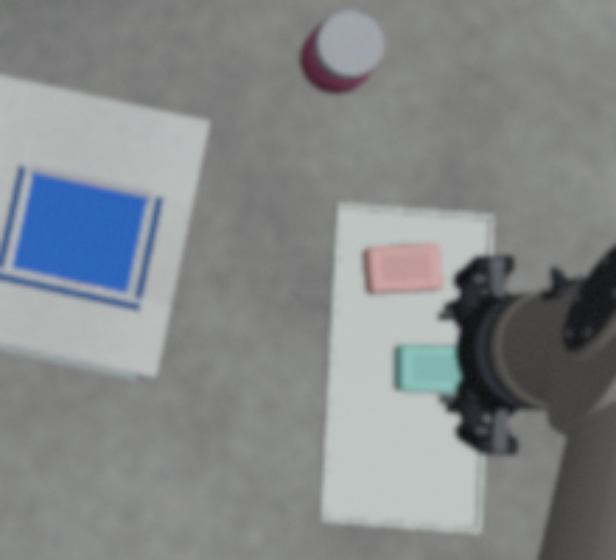

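View pics/side6.png

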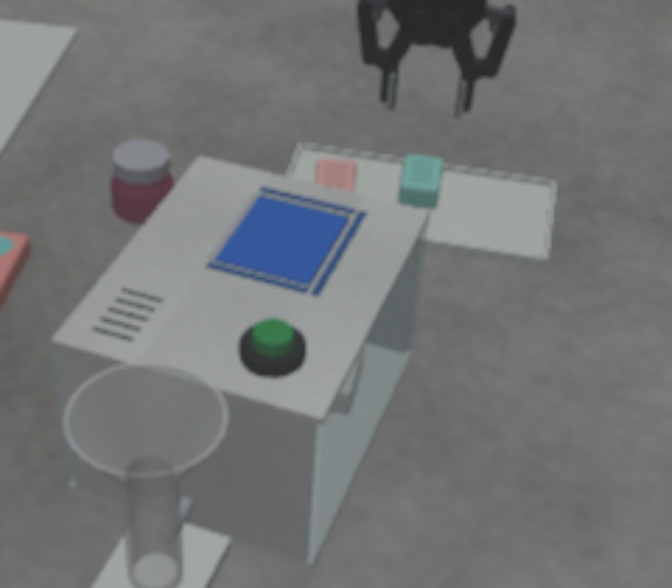

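Teal still lies in place (crop 430,368); descend, a bit higher than last time.

```bash
python3 -m handwheel '[{"translation":[-0.012,-0.004,0.02],"angular":[0,0,0]},{"translation":[-0.012,-0.004,0.04],"angular":[0,0,0]},{"translation":[-0.012,-0.004,0.06],"angular":[0,0,0]},{"translation":[-0.012,-0.004,0.08],"angular":[0,0,0]},{"translation":[-0.012,-0.004,0.089],"angular":[0,0,0]},{"translation":[-0.012,-0.004,0.089],"angular":[0,0,0]},{"translation":[-0.012,-0.004,0.089],"angular":[0,0,0]}]'
python3 -m handwheel '[{"translation":[0,0,0],"angular":[0,0,0]},{"translation":[0,0,0],"angular":[0,0,0]},{"translation":[0,0,0],"angular":[0,0,0]},{"translation":[0,0,0],"angular":[0,0,0]}]' -1 50
python3 -m handwheel '[{"translation":[0,0,-0.04],"angular":[0,0,0]},{"translation":[0,0,-0.08],"angular":[0,0,0]},{"translation":[0,0,-0.12],"angular":[0,0,0]},{"translation":[0,0,-0.16],"angular":[0,0,0]},{"translation":[0,0,-0.2],"angular":[0,0,0]},{"translation":[0,0,-0.2],"angular":[0,0,0]},{"translation":[0,0,-0.2],"angular":[0,0,0]}]'
python3 - <<'E'
from h import *
goto((.5347,-.0713,.21),np.radians(-10.7))
E
```

```text
clock: 8.47
tool_pos: [0.4539, -0.3654, 0.0106]
ee_rot: [2.215, 2.224, 0.001]
contact_force: [0.1, -0.2, -0.0]
grip_width: 0.0557
clock: 8.8
tool_pos: [0.4545, -0.3662, 0.0115]
ee_rot: [2.214, 2.222, 0.001]
contact_force: [0.7, 0.2, 6.8]
grip_width: 0.0372
clock: 9.38
tool_pos: [0.4543, -0.3662, 0.2128]
ee_rot: [2.213, 2.219, 0.001]
contact_force: [0.2, 0.4, -1.9]
grip_width: 0.0368
tcp [ 0.4543 -0.3662  0.2128] shift(tool) [0.2947 0.0813 0.0019]
tool y at 0.2 turn about tool z 0.1898 q7 0.524
```

```bash
python3 -m handwheel '[{"translation":[0.295,0.081,0],"angular":[0,0,0.19]},{"translation":[0.295,0.081,0],"angular":[0,0,0.19]},{"translation":[0.295,0.081,0],"angular":[0,0,0.19]},{"translation":[0.295,0.081,0],"angular":[0,0,0.19]},{"translation":[0.295,0.081,0],"angular":[0,0,0.19]},{"translation":[0.295,0.081,0],"angular":[0,0,0.19]},{"translation":[0.295,0.081,0],"angular":[0,0,0.19]},{"translation":[0.295,0.081,0],"angular":[0,0,0.19]}]'
python3 -m handwheel '[{"translation":[0,0,0],"angular":[0,0,0]},{"translation":[0,0,0.01],"angular":[0,0,0]},{"translation":[0,0,0.02],"angular":[0,0,0]},{"translation":[0,0,0.03],"angular":[0,0,0]},{"translation":[0,0,0.03],"angular":[0,0,0]},{"translation":[0,0,0.03],"angular":[0,0,0]}]'
python3 - <<'E'
from h import *
goto((.5347,-.0713,.158),np.radians(-10.7))
im=capture("side");cv2.imwrite("pics/side7.png",cv2.resize(im[120:330,220:460],None,fx=2.8,fy=2.8)[:,:,::-1])
E
```

```text
clock: 10.05
tool_pos: [0.5323, -0.0605, 0.2077]
ee_rot: [-2.404, -2.013, -0.004]
contact_force: [-0.0, 1.1, -0.8]
grip_width: 0.0367
clock: 10.55
tool_pos: [0.5312, -0.0715, 0.1774]
ee_rot: [-2.42, -2.0, 0.004]
contact_force: [0.1, -0.2, -0.8]
grip_width: 0.0369
tcp [ 0.5312 -0.0715  0.1774] shift(tool) [0.0009 0.0034 0.0193]
tool y at -10.9 turn about tool z -0.0029 q7 -0.242
```

View pics/side7.png

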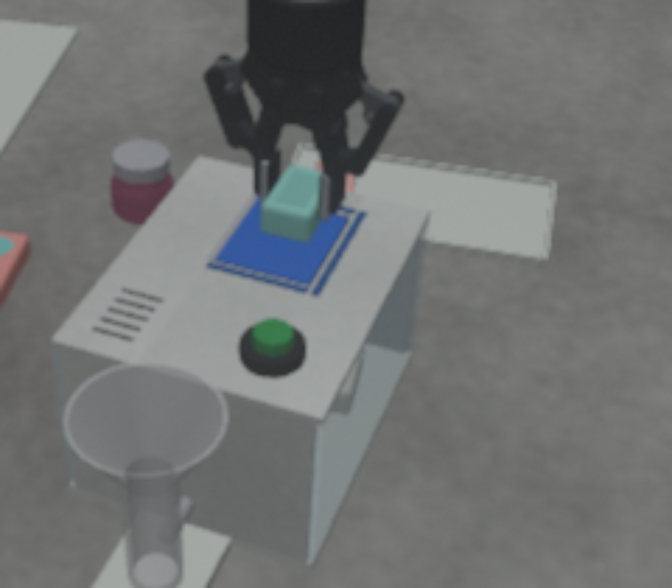

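```bash
python3 -m handwheel '[{"translation":[0.001,0.003,0.01],"angular":[0,0,0]},{"translation":[0.001,0.003,0.016],"angular":[0,0,0]},{"translation":[0.001,0.003,0.02],"angular":[0,0,0]},{"translation":[0.001,0.003,0.02],"angular":[0,0,0]},{"translation":[0.001,0.003,0.02],"angular":[0,0,0]}]'
python3 -m handwheel '[{"translation":[0,0,-0.001],"angular":[0,0,0]},{"translation":[0,0,-0.001],"angular":[0,0,0]},{"translation":[0,0,-0.001],"angular":[0,0,0]},{"translation":[0,0,-0.02],"angular":[0,0,0]},{"translation":[0,0,-0.04],"angular":[0,0,0]},{"translation":[0,0,-0.06],"angular":[0,0,0]},{"translation":[0,0,-0.06],"angular":[0,0,0]}]' 0.3
python3 - <<'E'
from h import *
goto((.5563,-.0751,.19),np.radians(-10.7+90))
im=capture("side");cv2.imwrite("pics/side8.png",cv2.resize(im[120:330,220:460],None,fx=2.8,fy=2.8)[:,:,::-1])
E
```

```text
clock: 11.02
tool_pos: [0.5356, -0.0695, 0.1588]
ee_rot: [-2.419, -2.004, 0.001]
contact_force: [-0.1, 0.4, -0.2]
grip_width: 0.0369
clock: 11.6
tool_pos: [0.5387, -0.0694, 0.2238]
ee_rot: [2.414, 2.0, 0.01]
contact_force: [0.2, -0.3, -0.3]
grip_width: 0.0553
tcp [ 0.5387 -0.0694  0.2238] shift(tool) [-0.0024  0.018   0.0339]
tool y at -10.7 turn about tool z 1.5707 q7 -0.23
```

View pics/side8.png

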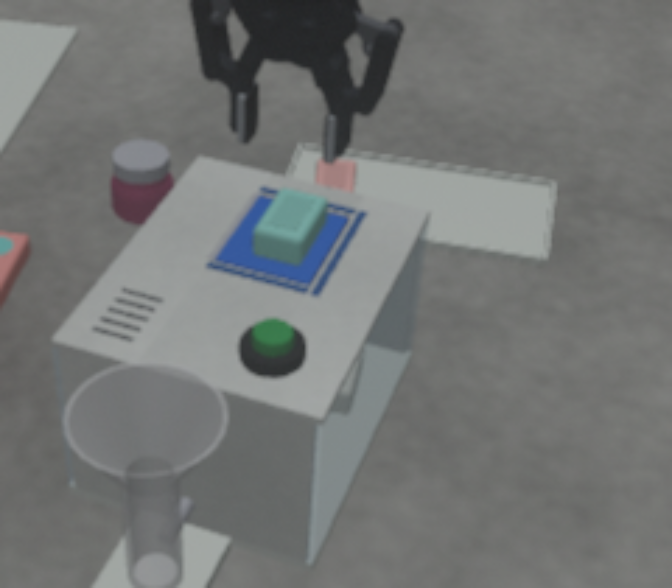

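```bash
python3 -m handwheel '[{"translation":[-0.002,0.018,0],"angular":[0,0,0.8]},{"translation":[-0.002,0.018,0],"angular":[0,0,0.8]},{"translation":[-0.002,0.018,0],"angular":[0,0,0.8]},{"translation":[-0.002,0.018,0],"angular":[0,0,0.8]},{"translation":[-0.002,0.018,0],"angular":[0,0,0.8]},{"translation":[-0.002,0.018,0],"angular":[0,0,0.8]},{"translation":[-0.002,0.018,0],"angular":[0,0,0.8]},{"translation":[-0.002,0.018,0],"angular":[0,0,0.8]}]' -1
python3 -m handwheel '[{"translation":[0,0,0.01],"angular":[0,0,0.77]},{"translation":[0,0,0.02],"angular":[0,0,0.77]},{"translation":[0,0,0.03],"angular":[0,0,0.77]},{"translation":[0,0,0.03],"angular":[0,0,0.77]},{"translation":[0,0,0.03],"angular":[0,0,0.77]},{"translation":[0,0,0.03],"angular":[0,0,0.77]},{"translation":[0,0,0.03],"angular":[0,0,0.77]},{"translation":[0,0,0.03],"angular":[0,0,0.77]}]'
python3 - <<'E'
from h import *
goto((.5563,-.0751,.092),np.radians(-10.7+90))
E
```

```text
clock: 12.32
tool_pos: [0.5524, -0.0747, 0.218]
ee_rot: [-3.008, -0.903, 0.003]
contact_force: [0.4, -0.3, -0.1]
grip_width: 0.0001
clock: 12.98
tool_pos: [0.5527, -0.0748, 0.1885]
ee_rot: [3.128, -0.287, -0.002]
contact_force: [-0.3, 0.3, -0.4]
grip_width: 0.0001
tcp [ 0.5527 -0.0748  0.1885] shift(tool) [ 0.0037 -0.0004  0.0965]
tool y at -100.5 turn about tool z 0.0038 q7 -1.715
```

```bash
python3 -m handwheel '[{"translation":[0.004,0,0.01],"angular":[0,0,0]},{"translation":[0.004,0,0.025],"angular":[0,0,0]},{"translation":[0.004,0,0.04],"angular":[0,0,0]},{"translation":[0.004,0,0.055],"angular":[0,0,0]},{"translation":[0.004,0,0.07],"angular":[0,0,0]},{"translation":[0.004,0,0.082],"angular":[0,0,0]},{"translation":[0.004,0,0.09],"angular":[0,0,0]},{"translation":[0.004,0,0.09],"angular":[0,0,0]}]'
python3 - <<'E'
from h import *
im=capture("side");cv2.imwrite("pics/side9.png",cv2.resize(im[120:330,220:460],None,fx=2.8,fy=2.8)[:,:,::-1])
print(state()['tool_pos'],state()['contact_force'])
E
```

```text
clock: 13.65
tool_pos: [0.5538, -0.0751, 0.0961]
ee_rot: [-3.128, 0.289, 0.012]
contact_force: [-4.3, 0.6, -0.5]
grip_width: -0.0002
[ 0.55430873 -0.07512611  0.09693372] [-4.98543415  1.08508264 -0.10585521]
```

View pics/side9.png

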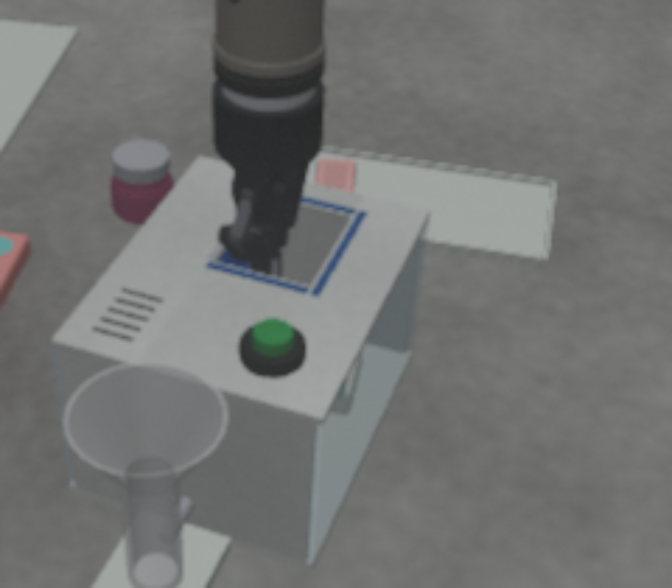

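```bash
python3 -m handwheel '[{"translation":[0,0,-0.03],"angular":[0,0,0]},{"translation":[0,0,-0.06],"angular":[0,0,0]},{"translation":[0,0,-0.09],"angular":[0,0,0]},{"translation":[0,0,-0.12],"angular":[0,0,0]},{"translation":[0,0,-0.12],"angular":[0,0,0]},{"translation":[0,0,-0.12],"angular":[0,0,0]}]'
python3 - <<'E'
from h import *
im=capture("side");cv2.imwrite("pics/side10.png",cv2.resize(im[120:330,220:460],None,fx=2.8,fy=2.8)[:,:,::-1])
goto((.5345,-.3415,.19),np.radians(3.8))
E
```

```text
clock: 14.2
tool_pos: [0.5602, -0.076, 0.2227]
ee_rot: [3.128, -0.291, 0.015]
contact_force: [0.0, -0.2, -0.6]
grip_width: 0.0002
tcp [ 0.5586 -0.0759  0.2205] shift(tool) [0.0252 0.2655 0.0306]
tool y at -100.6 turn about tool z 1.3187 q7 -1.713
```

View pics/side10.png

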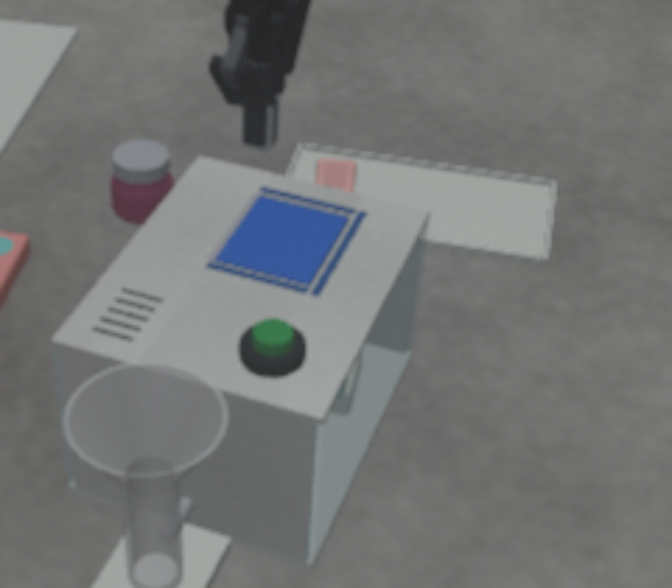

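```bash
python3 -m handwheel '[{"translation":[0.025,0.266,0],"angular":[0,0,-1]},{"translation":[0.025,0.266,0],"angular":[0,0,-1]},{"translation":[0.025,0.266,0],"angular":[0,0,-1]},{"translation":[0.025,0.266,0],"angular":[0,0,-1]},{"translation":[0.025,0.266,0],"angular":[0,0,-1]},{"translation":[0.025,0.266,0],"angular":[0,0,-1]},{"translation":[0.025,0.266,0],"angular":[0,0,-1]},{"translation":[0.025,0.266,0.0],"angular":[0,0,-1]}]' 0.3
python3 -m handwheel '[{"translation":[0,0,0.02],"angular":[0,0,-0.82]},{"translation":[0,0,0.04],"angular":[0,0,-0.82]},{"translation":[0,0,0.06],"angular":[0,0,-0.82]},{"translation":[0,0,0.08],"angular":[0,0,-0.82]},{"translation":[0,0,0.1],"angular":[0,0,-0.82]},{"translation":[0,0,0.1],"angular":[0,0,-0.82]},{"translation":[0,0,0.1],"angular":[0,0,-0.82]},{"translation":[0,0,0.1],"angular":[0,0,-0.82]}]'
python3 - <<'E'
from h import *
goto((.5345,-.3415,.01),np.radians(3.8))
im=capture("top");cv2.imwrite("pics/top11.png",cv2.resize(im[150:350,320:540],None,fx=2.8,fy=2.8)[:,:,::-1])
im=capture("side");print([cen(c) for c in blobs(im,(0,25,100),(10,120,255),100,(325,170,420,210))])
E
```

```text
clock: 14.92
tool_pos: [0.5277, -0.3525, 0.2163]
ee_rot: [2.904, 1.188, -0.011]
contact_force: [-1.7, -1.4, 0.1]
grip_width: 0.0555
clock: 15.58
tool_pos: [0.5314, -0.3413, 0.1167]
ee_rot: [-2.181, -2.257, 0.0]
contact_force: [0.2, -0.9, -0.3]
grip_width: 0.0556
tcp [ 0.5314 -0.3413  0.1167] shift(tool) [-0.0005  0.0033  0.1067]
tool y at 2.0 turn about tool z -0.0321 q7 0.388
[array([339.77871148, 181.68347339])]
```

View pics/top11.png

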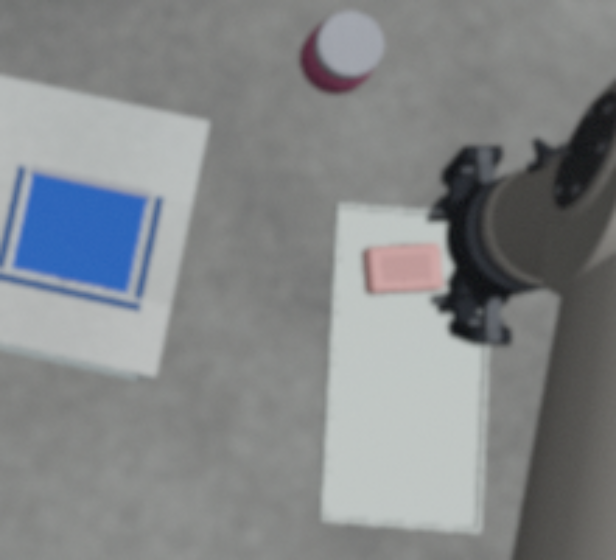

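Pink is unmoved (side pixel 339.8,181.7 as before). Descend and grip.

```bash
python3 -m handwheel '[{"translation":[0,0.003,0.03],"angular":[0,0,-0.03]},{"translation":[0,0.003,0.05],"angular":[0,0,-0.03]},{"translation":[0,0.003,0.07],"angular":[0,0,-0.03]},{"translation":[0,0.003,0.09],"angular":[0,0,-0.03]},{"translation":[0,0.003,0.106],"angular":[0,0,-0.03]},{"translation":[0,0.003,0.106],"angular":[0,0,-0.03]},{"translation":[0,0.003,0.106],"angular":[0,0,-0.03]}]'
python3 -m handwheel '[{"translation":[0,0,0],"angular":[0,0,0]},{"translation":[0,0,0],"angular":[0,0,0]},{"translation":[0,0,0],"angular":[0,0,0]},{"translation":[0,0,0],"angular":[0,0,0]}]' -1 50
python3 -m handwheel '[{"translation":[0,0,-0.04],"angular":[0,0,0]},{"translation":[0,0,-0.08],"angular":[0,0,0]},{"translation":[0,0,-0.12],"angular":[0,0,0]},{"translation":[0,0,-0.16],"angular":[0,0,0]},{"translation":[0,0,-0.2],"angular":[0,0,0]},{"translation":[0,0,-0.2],"angular":[0,0,0]},{"translation":[0,0,-0.2],"angular":[0,0,0]}]'
python3 - <<'E'
from h import *
goto((.5347,-.0713,.21),np.radians(-10.7))
E
```

```text
clock: 16.27
tool_pos: [0.5347, -0.3412, 0.0123]
ee_rot: [-2.15, -2.288, 0.001]
contact_force: [0.3, -1.3, 0.7]
grip_width: 0.0556
clock: 16.6
tool_pos: [0.5368, -0.3422, 0.015]
ee_rot: [2.148, 2.287, 0.001]
contact_force: [0.1, -0.4, 3.7]
grip_width: 0.0368
clock: 17.18
tool_pos: [0.5374, -0.3422, 0.2173]
ee_rot: [2.145, 2.284, 0.003]
contact_force: [0.0, -0.6, -2.4]
grip_width: 0.0364
tcp [ 0.5374 -0.3422  0.2173] shift(tool) [0.2705 0.0143 0.0061]
tool y at 3.6 turn about tool z 0.2495 q7 0.439
```

```bash
python3 -m handwheel '[{"translation":[0.27,0.014,0],"angular":[0,0,0.25]},{"translation":[0.27,0.014,0],"angular":[0,0,0.25]},{"translation":[0.27,0.014,0],"angular":[0,0,0.25]},{"translation":[0.27,0.014,0],"angular":[0,0,0.25]},{"translation":[0.27,0.014,0],"angular":[0,0,0.25]},{"translation":[0.27,0.014,0],"angular":[0,0,0.25]},{"translation":[0.27,0.014,0],"angular":[0,0,0.25]},{"translation":[0.27,0.014,0.01],"angular":[0,0,0.25]}]'
python3 -m handwheel '[{"translation":[0,0,0],"angular":[0,0,0]},{"translation":[0,0,0.01],"angular":[0,0,0]},{"translation":[0,0,0.02],"angular":[0,0,0]},{"translation":[0,0,0.02],"angular":[0,0,0]},{"translation":[0,0,0.02],"angular":[0,0,0]},{"translation":[0,0,0.02],"angular":[0,0,0]}]'
python3 - <<'E'
from h import *
goto((.5347,-.0713,.161),np.radians(-10.7))
im=capture("side");cv2.imwrite("pics/side12.png",cv2.resize(im[120:330,220:460],None,fx=2.8,fy=2.8)[:,:,::-1])
E
```

```text
clock: 17.85
tool_pos: [0.5325, -0.0621, 0.2037]
ee_rot: [-2.405, -2.018, -0.007]
contact_force: [0.5, 0.9, -0.4]
grip_width: 0.0367
clock: 18.35
tool_pos: [0.5323, -0.0721, 0.1828]
ee_rot: [-2.421, -2.002, 0.0]
contact_force: [0.5, -0.9, -1.2]
grip_width: 0.0368
tcp [ 0.5323 -0.0721  0.1828] shift(tool) [0.0013 0.0022 0.0218]
tool y at -10.8 turn about tool z -0.0022 q7 -0.247
```

View pics/side12.png

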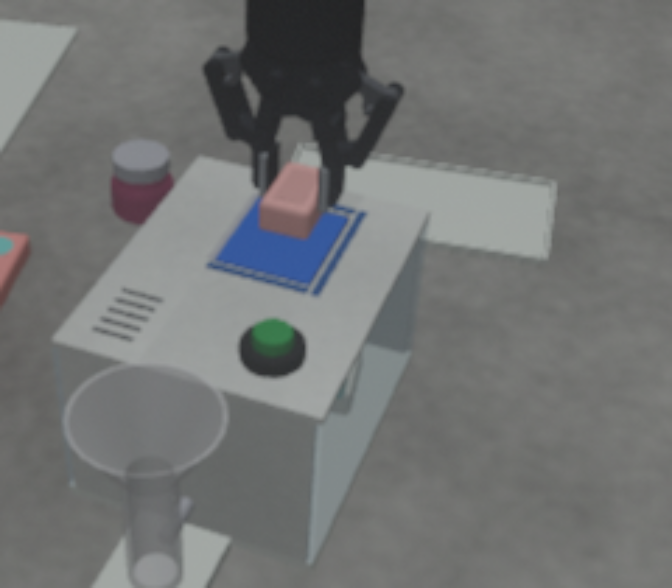

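```bash
python3 -m handwheel '[{"translation":[0.001,0.002,0.01],"angular":[0,0,0]},{"translation":[0.001,0.002,0.018],"angular":[0,0,0]},{"translation":[0.001,0.002,0.021],"angular":[0,0,0]},{"translation":[0.001,0.002,0.021],"angular":[0,0,0]},{"translation":[0.001,0.002,0.021],"angular":[0,0,0]}]'
python3 -m handwheel '[{"translation":[0,0,0],"angular":[0,0,0]},{"translation":[0,0,0],"angular":[0,0,0]},{"translation":[0,0,0],"angular":[0,0,0]},{"translation":[0,0,-0.02],"angular":[0,0,0]},{"translation":[0,0,-0.04],"angular":[0,0,0]},{"translation":[0,0,-0.06],"angular":[0,0,0]},{"translation":[0,0,-0.06],"angular":[0,0,0]}]' 0.3
python3 - <<'E'
from h import *
goto((.5563,-.0751,.19),np.radians(-10.7+90))
im=capture("side");cv2.imwrite("pics/side13.png",cv2.resize(im[120:330,220:460],None,fx=2.8,fy=2.8)[:,:,::-1])
E
```

```text
clock: 18.82
tool_pos: [0.5343, -0.0705, 0.1618]
ee_rot: [-2.419, -2.004, 0.001]
contact_force: [0.7, -0.2, -0.9]
grip_width: 0.0365
clock: 19.4
tool_pos: [0.5374, -0.0704, 0.2267]
ee_rot: [2.414, 2.0, 0.01]
contact_force: [1.4, 0.7, 0.2]
grip_width: 0.0554
tcp [ 0.5374 -0.0704  0.2267] shift(tool) [-0.0011  0.0191  0.0368]
tool y at -10.7 turn about tool z 1.5704 q7 -0.234
```

View pics/side13.png

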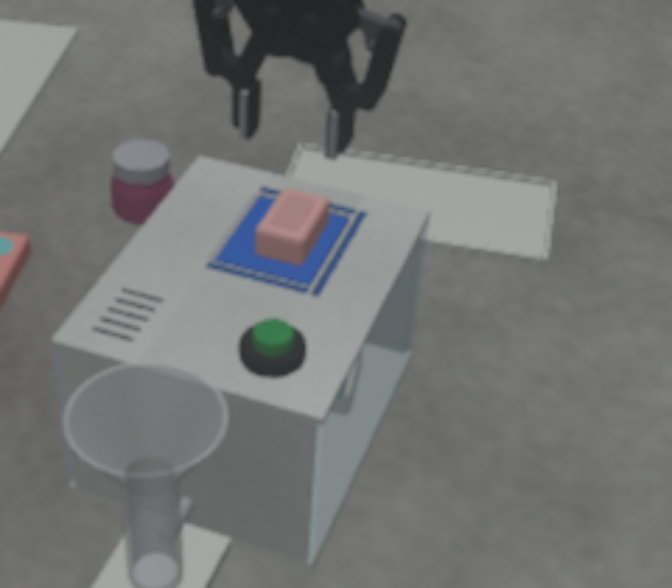

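Pink lies on the flap as the others did (crop 291,225). Turn and push.

```bash
python3 -m handwheel '[{"translation":[-0.001,0.019,0],"angular":[0,0,0.8]},{"translation":[-0.001,0.019,0],"angular":[0,0,0.8]},{"translation":[-0.001,0.019,0],"angular":[0,0,0.8]},{"translation":[-0.001,0.019,0],"angular":[0,0,0.8]},{"translation":[-0.001,0.019,0],"angular":[0,0,0.8]},{"translation":[-0.001,0.019,0],"angular":[0,0,0.8]},{"translation":[-0.001,0.019,0],"angular":[0,0,0.8]},{"translation":[-0.001,0.019,0],"angular":[0,0,0.8]}]' -1
python3 -m handwheel '[{"translation":[0,0,0.01],"angular":[0,0,0.77]},{"translation":[0,0,0.02],"angular":[0,0,0.77]},{"translation":[0,0,0.03],"angular":[0,0,0.77]},{"translation":[0,0,0.03],"angular":[0,0,0.77]},{"translation":[0,0,0.03],"angular":[0,0,0.77]},{"translation":[0,0,0.03],"angular":[0,0,0.77]},{"translation":[0,0,0.03],"angular":[0,0,0.77]},{"translation":[0,0,0.03],"angular":[0,0,0.77]}]'
python3 - <<'E'
from h import *
goto((.5563,-.0751,.094),np.radians(-10.7+90))
E
```

```text
clock: 20.12
tool_pos: [0.5523, -0.075, 0.2209]
ee_rot: [-3.009, -0.903, 0.003]
contact_force: [-0.5, -0.5, -0.2]
grip_width: 0.0003
clock: 20.78
tool_pos: [0.5526, -0.075, 0.1915]
ee_rot: [3.128, -0.287, -0.002]
contact_force: [-0.3, 0.5, 0.6]
grip_width: 0.0001
tcp [ 0.5526 -0.075   0.1915] shift(tool) [ 0.0038 -0.0006  0.0975]
tool y at -100.5 turn about tool z 0.0036 q7 -1.722
```

```bash
python3 -m handwheel '[{"translation":[0.004,0,0.01],"angular":[0,0,0]},{"translation":[0.004,0,0.025],"angular":[0,0,0]},{"translation":[0.004,0,0.04],"angular":[0,0,0]},{"translation":[0.004,0,0.055],"angular":[0,0,0]},{"translation":[0.004,0,0.07],"angular":[0,0,0]},{"translation":[0.004,0,0.085],"angular":[0,0,0]},{"translation":[0.004,0,0.095],"angular":[0,0,0]},{"translation":[0.004,0,0.095],"angular":[0,0,0]}]'
python3 -m handwheel '[{"translation":[0,0,0],"angular":[0,0,0]},{"translation":[0,0,-0.03],"angular":[0,0,0]},{"translation":[0,0,-0.06],"angular":[0,0,0]},{"translation":[0,0,-0.09],"angular":[0,0,0]},{"translation":[0,0,-0.12],"angular":[0,0,0]},{"translation":[0,0,-0.14],"angular":[0,0,0]},{"translation":[0,0,-0.14],"angular":[0,0,0]}]'
python3 - <<'E'
from h import *
im=capture("side");cv2.imwrite("pics/side14.png",im[:,:,::-1])
im=capture("top");cv2.imwrite("pics/top14.png",im[:,:,::-1])
E
```

```text
clock: 21.45
tool_pos: [0.5534, -0.0753, 0.0936]
ee_rot: [-3.128, 0.29, 0.014]
contact_force: [-3.2, -0.2, 0.3]
grip_width: 0.0002
clock: 22.03
tool_pos: [0.5622, -0.0763, 0.2445]
ee_rot: [3.127, -0.292, 0.026]
contact_force: [0.9, 0.2, 1.2]
grip_width: 0.0
```

View pics/side14.png

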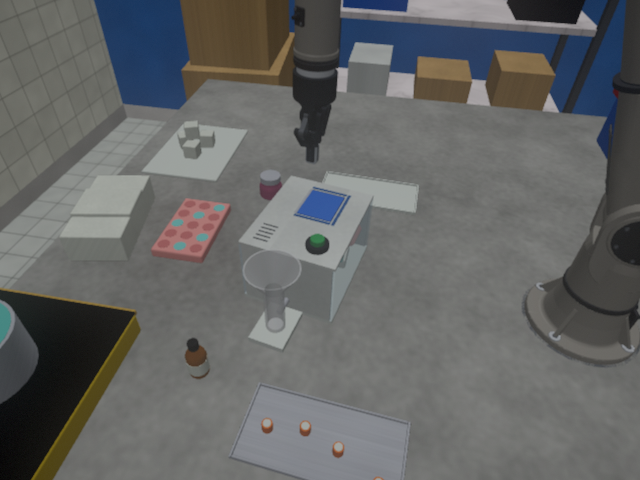

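View pics/top14.png

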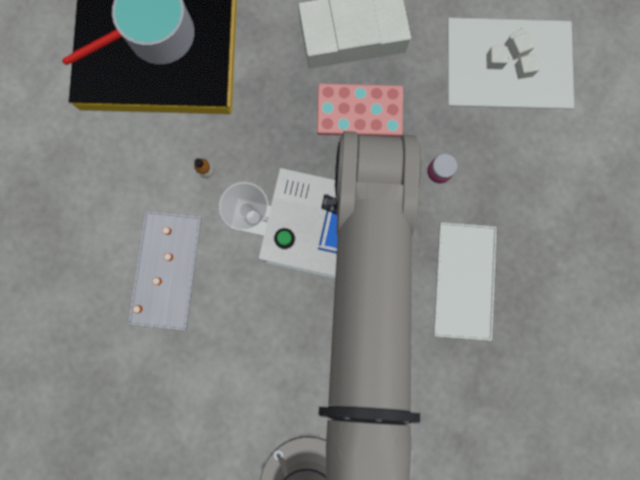

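```bash
cat > cans.py <<'E'
from h import *
def cans(im,n,roi):
    out=[]
    # white dot within orange: orange|dot mask
    h=cv2.cvtColor(im,cv2.COLOR_RGB2HSV)
    m=cv2.inRange(h,np.array((3,60,60)),np.array((20,255,255)))
    q=np.zeros_like(m);q[roi[1]:roi[3],roi[0]:roi[2]]=1;m=m*q
    m=cv2.morphologyEx(m,cv2.MORPH_CLOSE,np.ones((7,7)))
    cs,_=cv2.findContours(m,cv2.RETR_EXTERNAL,cv2.CHAIN_APPROX_NONE)
    for c in cs:
        if cv2.contourArea(c)<15: continue
        (u,v),r=cv2.minEnclosingCircle(c);x=cen(c)
        out.append((x,cv2.contourArea(c),plane(n,*x,.016)))
    return out
if __name__=="__main__":
    tag=__import__('sys').argv[1]
    im=capture("top");cv2.imwrite(f"pics/topc{tag}.png",cv2.resize(im[190:350,110:290],None,fx=3.5,fy=3.5,interpolation=cv2.INTER_CUBIC)[:,:,::-1])
    for a in cans(im,"top",(110,200,215,345)): print("top",a[0].round(1),a[1],a[2].round(4))
    im=capture("side");cv2.imwrite(f"pics/sidec{tag}.png",cv2.resize(im[230:480,180:440],None,fx=2.4,fy=2.4,interpolation=cv2.INTER_CUBIC)[:,:,::-1])
    for a in cans(im,"side",(225,385,430,480)): print("side",a[0].round(1),a[1],a[2].round(4))
E
python3 cans.py 0
```

```text
top [138.8 308.5] 24.5 [0.3756 0.3868 0.016 ]
side [377.8 478.1] 15.0 [0.3731 0.3836 0.016 ]
side [337.8 449. ] 127.5 [0.4361 0.3531 0.016 ]
side [304.8 427.8] 123.5 [0.4915 0.3302 0.016 ]
side [266.7 425. ] 127.0 [0.5512 0.3371 0.016 ]
```

View pics/topc0.png

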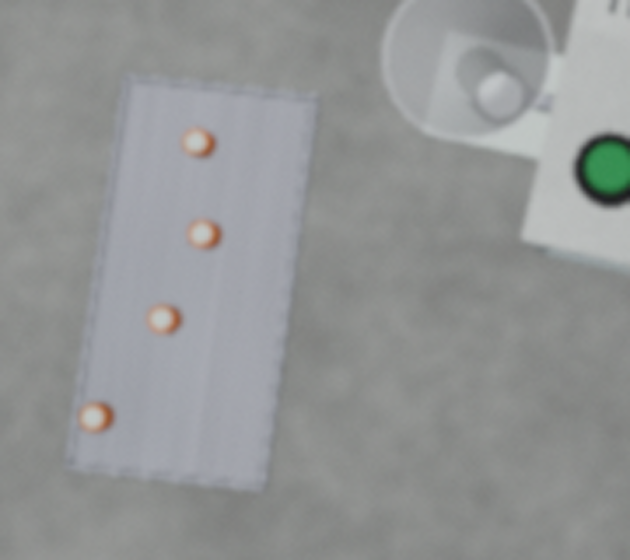

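View pics/sidec0.png

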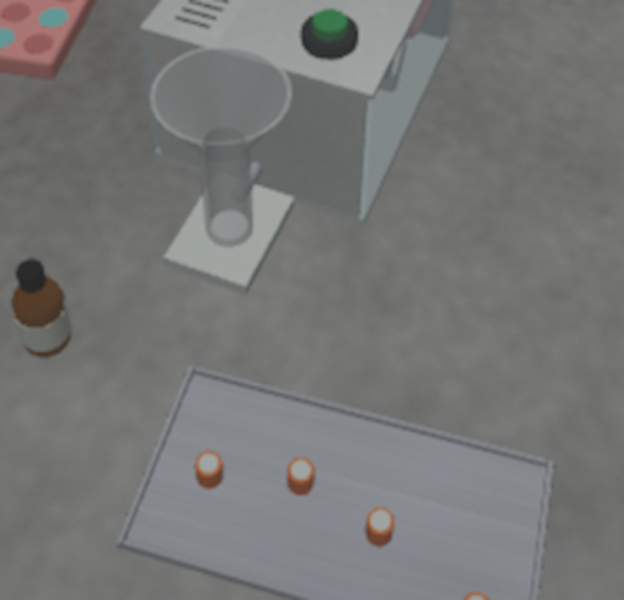

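Run:
```python
from h import *
f=lambda a:(110+(a[0]+.5)/3.5-.5,190+(a[1]+.5)/3.5-.5)
g=lambda a:(180+(a[0]+.5)/2.4-.5,230+(a[1]+.5)/2.4-.5)
for a,b in zip([(197,142),(204,234),(163,319),(94,417)],[(209,463),(300,470),(380,519),(475,598)]):
    print("top",plane("top",*f(a),.022).round(4),"side",plane("side",*g(b),.022).round(4),"tri",tri(f(a),g(b)).round(4))
for a in [(128,78),(317,95),(266,488),(69,466)]: print("tray lip",plane("top",*f(a),.009).round(4))
goto((.5515,.335,.2445),np.radians(-5))
```

```text
top [0.5532 0.3345 0.022 ] side [0.5509 0.3362 0.022 ] tri [0.5526 0.3351 0.0197]
top [0.4936 0.3266 0.022 ] side [0.4919 0.3296 0.022 ] tri [0.4932 0.3277 0.0181]
top [0.4384 0.3497 0.022 ] side [0.4363 0.3512 0.022 ] tri [0.4375 0.3503 0.02  ]
top [0.3752 0.3898 0.022 ] side [0.3738 0.387  0.022 ] tri [0.3748 0.3885 0.0257]
tray lip [0.5961 0.3862 0.009 ]
tray lip [0.5879 0.2615 0.009 ]
tray lip [0.3322 0.2814 0.009 ]
tray lip [0.3432 0.4084 0.009 ]
tcp [ 0.5569 -0.076   0.2364] shift(tool) [-0.0814 -0.4029 -0.0081]
tool y at -100.7 turn about tool z 1.4718 q7 -1.718
```

```bash
python3 -m handwheel '[{"translation":[-0.08,-0.4,-0.01],"angular":[0,0,-1]},{"translation":[-0.08,-0.4,-0.01],"angular":[0,0,-1]},{"translation":[-0.08,-0.4,-0.01],"angular":[0,0,-1]},{"translation":[-0.08,-0.4,-0.01],"angular":[0,0,-1]},{"translation":[-0.08,-0.4,-0.01],"angular":[0,0,-1]},{"translation":[-0.08,-0.4,-0.01],"angular":[0,0,-1]},{"translation":[-0.08,-0.4,-0.01],"angular":[0,0,-1]},{"translation":[-0.08,-0.4,-0.01],"angular":[0,0,-1]}]' 0.0 40
python3 - <<'E'
from h import *
goto((.552,.335,.15),np.radians(-5))
E
```

```text
clock: 22.9
tool_pos: [0.5526, 0.2589, 0.2437]
ee_rot: [2.881, 1.252, -0.003]
contact_force: [0.8, 0.7, 0.2]
grip_width: 0.0424
tcp [0.5526 0.2589 0.2437] shift(tool) [ 0.0554 -0.0524  0.0936]
tool y at -43.0 turn about tool z -0.6637 q7 -1.39
```

```bash
python3 -m handwheel '[{"translation":[0.055,-0.052,0.01],"angular":[0,0,-0.66]},{"translation":[0.055,-0.052,0.01],"angular":[0,0,-0.66]},{"translation":[0.055,-0.052,0.04],"angular":[0,0,-0.66]},{"translation":[0.055,-0.052,0.08],"angular":[0,0,-0.66]},{"translation":[0.055,-0.052,0.12],"angular":[0,0,-0.66]},{"translation":[0.055,-0.052,0.14],"angular":[0,0,-0.66]},{"translation":[0.055,-0.052,0.14],"angular":[0,0,-0.66]},{"translation":[0.055,-0.052,0.14],"angular":[0,0,-0.66]}]'
python3 -m handwheel '[{"translation":[0,0,0],"angular":[0,0,0]}]'
python3 - <<'E'
from h import *
goto((.552,.335,.009),np.radians(-5))
E
python3 cans.py 1
```

```text
clock: 23.57
tool_pos: [0.5522, 0.3321, 0.1029]
ee_rot: [-2.327, -2.109, 0.007]
contact_force: [-0.1, 0.9, 0.6]
grip_width: 0.0425
clock: 23.65
tool_pos: [0.554, 0.334, 0.1066]
ee_rot: [-2.328, -2.11, -0.004]
contact_force: [-1.1, 1.1, 0.7]
grip_width: 0.0425
tcp [0.554  0.334  0.1066] shift(tool) [ 0.0006 -0.0023  0.0976]
tool y at -5.6 turn about tool z -0.0109 q7 -0.949
side [377.8 478.1] 15.0 [0.3731 0.3836 0.016 ]
side [337.8 449. ] 127.5 [0.4361 0.3531 0.016 ]
side [304.8 427.8] 123.5 [0.4915 0.3302 0.016 ]
side [266.7 425. ] 127.0 [0.5512 0.3371 0.016 ]
```

View pics/sidec1.png

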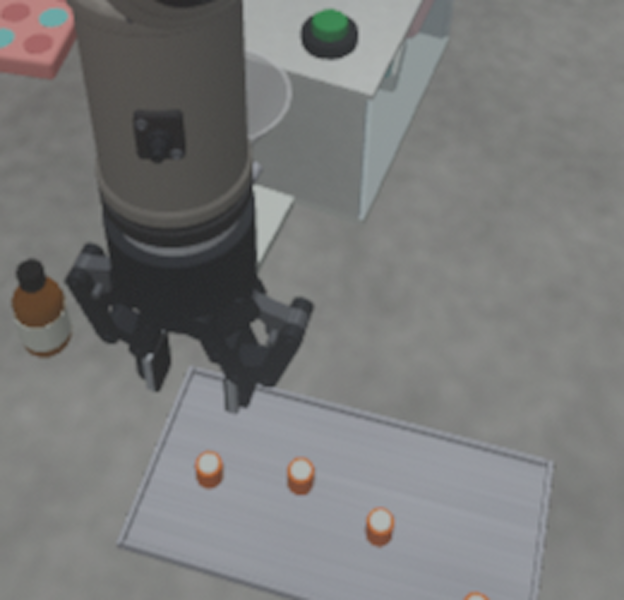

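```bash
python3 -m handwheel '[{"translation":[0.001,-0.002,0.02],"angular":[0,0,0]},{"translation":[0.001,-0.002,0.04],"angular":[0,0,0]},{"translation":[0.001,-0.002,0.06],"angular":[0,0,0]},{"translation":[0.001,-0.002,0.07],"angular":[0,0,0]},{"translation":[0.001,-0.002,0.07],"angular":[0,0,0]},{"translation":[0.001,-0.002,0.07],"angular":[0,0,0]}]'
python3 - <<'E'
from h import *
goto((.552,.335,.009),np.radians(-5))
im=capture("side");cv2.imwrite("pics/s15.png",cv2.resize(im[330:480,180:440],None,fx=3,fy=3,interpolation=cv2.INTER_CUBIC)[:,:,::-1])
E
```

```text
clock: 24.25
tool_pos: [0.5519, 0.3347, 0.0363]
ee_rot: [2.327, 2.11, 0.002]
contact_force: [-0.8, -0.9, -0.7]
grip_width: 0.043
tcp [0.5519 0.3347 0.0363] shift(tool) [0.0003 0.     0.0273]
tool y at -5.6 turn about tool z -0.0102 q7 -0.985
```

View pics/s15.png

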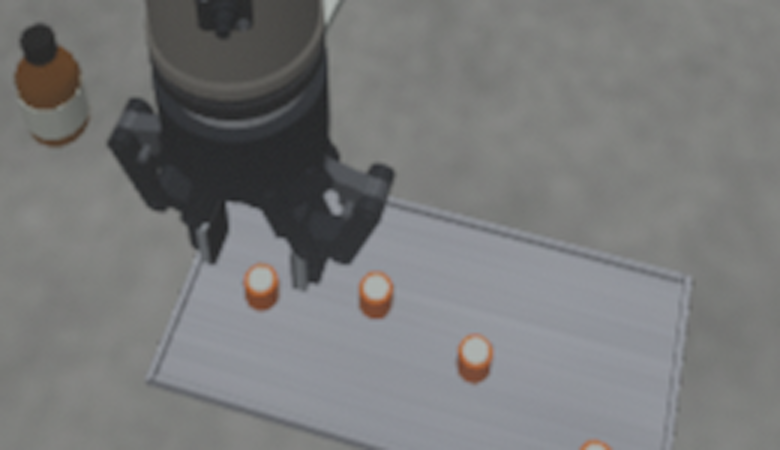

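```bash
python3 -m handwheel '[{"translation":[0,0,0],"angular":[0,0,0]},{"translation":[0,0,0.01],"angular":[0,0,0]},{"translation":[0,0,0.02],"angular":[0,0,0]},{"translation":[0,0,0.027],"angular":[0,0,0]},{"translation":[0,0,0.027],"angular":[0,0,0]},{"translation":[0,0,0.027],"angular":[0,0,0]}]' -0.25
python3 -m handwheel '[{"translation":[0,0,0],"angular":[0,0,0]},{"translation":[0,0,0],"angular":[0,0,0]},{"translation":[0,0,0],"angular":[0,0,0]},{"translation":[0,0,0],"angular":[0,0,0]}]' -1 40
python3 -m handwheel '[{"translation":[0,0,-0.04],"angular":[0,0,0]},{"translation":[0,0,-0.08],"angular":[0,0,0]},{"translation":[0,0,-0.12],"angular":[0,0,0]},{"translation":[0,0,-0.16],"angular":[0,0,0]},{"translation":[0,0,-0.2],"angular":[0,0,0]},{"translation":[0,0,-0.22],"angular":[0,0,0]},{"translation":[0,0,-0.22],"angular":[0,0,0]}]'
python3 - <<'E'
from h import *
goto((.589,.140,.22),np.radians(-5))
im=capture("side");cv2.imwrite("pics/s16.png",cv2.resize(im[180:480,120:440],None,fx=2,fy=2,interpolation=cv2.INTER_CUBIC)[:,:,::-1])
E
```

```text
clock: 24.8
tool_pos: [0.5506, 0.3337, 0.007]
ee_rot: [-2.326, -2.111, 0.004]
contact_force: [-1.0, 0.8, -0.9]
grip_width: 0.0323
clock: 25.13
tool_pos: [0.5516, 0.3345, 0.0086]
ee_rot: [2.327, 2.111, 0.001]
contact_force: [0.1, 0.3, -0.4]
grip_width: 0.0159
clock: 25.72
tool_pos: [0.5535, 0.3371, 0.2358]
ee_rot: [2.326, 2.11, 0.021]
contact_force: [0.6, 2.0, 0.8]
grip_width: 0.0159
tcp [0.5535 0.3371 0.2358] shift(tool) [-0.1928  0.0543  0.0147]
tool y at -5.6 turn about tool z -0.0102 q7 -0.903
```

View pics/s16.png

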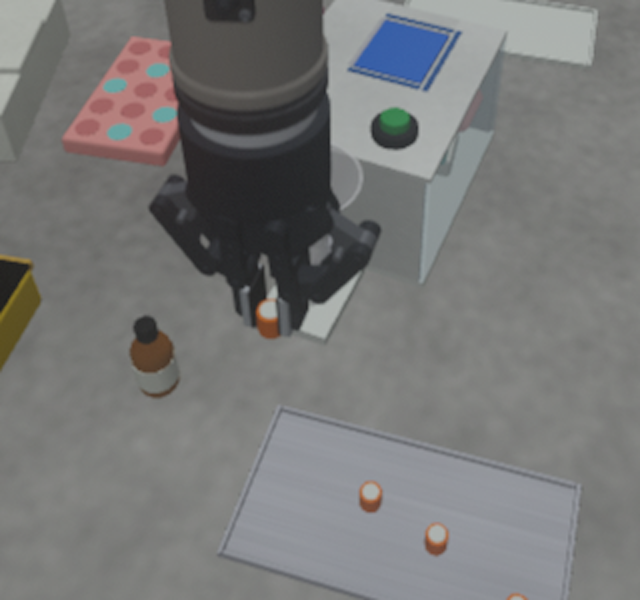

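```bash
python3 -m handwheel '[{"translation":[-0.193,0.054,0],"angular":[0,0,0]},{"translation":[-0.193,0.054,0],"angular":[0,0,0]},{"translation":[-0.193,0.054,0],"angular":[0,0,0]},{"translation":[-0.193,0.054,0],"angular":[0,0,0]},{"translation":[-0.193,0.054,0],"angular":[0,0,0]},{"translation":[-0.193,0.054,0],"angular":[0,0,0]},{"translation":[-0.193,0.054,0],"angular":[0,0,0]},{"translation":[-0.193,0.054,0],"angular":[0,0,0]}]'
python3 - <<'E'
from h import *
goto((.589,.140,.16),np.radians(-5))
im=capture("side");cv2.imwrite("pics/s17.png",cv2.resize(im[180:380,180:380],None,fx=3,fy=3,interpolation=cv2.INTER_CUBIC)[:,:,::-1])
E
```

```text
clock: 26.43
tool_pos: [0.5853, 0.1373, 0.2268]
ee_rot: [-2.325, -2.11, 0.003]
contact_force: [-0.0, 0.9, -0.5]
grip_width: 0.0162
tcp [0.5853 0.1373 0.2268] shift(tool) [0.003  0.0036 0.0668]
tool y at -5.6 turn about tool z -0.0096 q7 -0.579
```

View pics/s17.png

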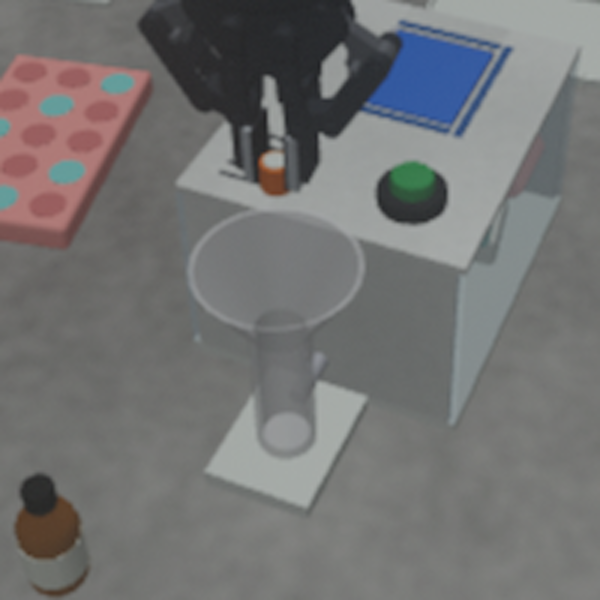

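```bash
python3 -m handwheel '[{"translation":[0.003,0.003,0.02],"angular":[0,0,0]},{"translation":[0.003,0.003,0.04],"angular":[0,0,0]},{"translation":[0.003,0.003,0.055],"angular":[0,0,0]},{"translation":[0.003,0.003,0.067],"angular":[0,0,0]},{"translation":[0.003,0.003,0.067],"angular":[0,0,0]},{"translation":[0.003,0.003,0.067],"angular":[0,0,0]}]'
python3 - <<'E'
from h import *
goto((.589,.140,.16),np.radians(-5))
im=capture("side");cv2.imwrite("pics/s18.png",cv2.resize(im[180:380,180:380],None,fx=3,fy=3,interpolation=cv2.INTER_CUBIC)[:,:,::-1])
im=capture("top");cv2.imwrite("pics/t18.png",cv2.resize(im[150:260,190:320],None,fx=4.5,fy=4.5,interpolation=cv2.INTER_CUBIC)[:,:,::-1])
E
```

```text
clock: 26.98
tool_pos: [0.5889, 0.141, 0.1607]
ee_rot: [-2.323, -2.113, 0.001]
contact_force: [0.5, -0.2, -0.6]
grip_width: 0.0162
tcp [0.5889 0.141  0.1607] shift(tool) [-0.001   0.0002  0.0007]
tool y at -5.4 turn about tool z -0.0075 q7 -0.608
```

View pics/s18.png

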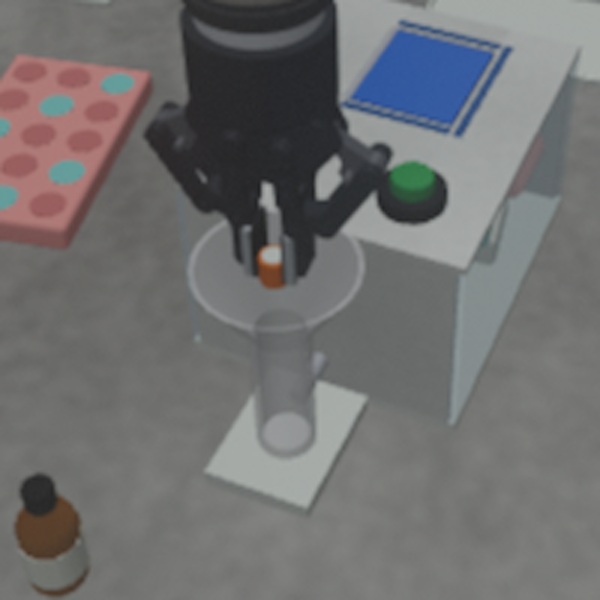

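View pics/t18.png

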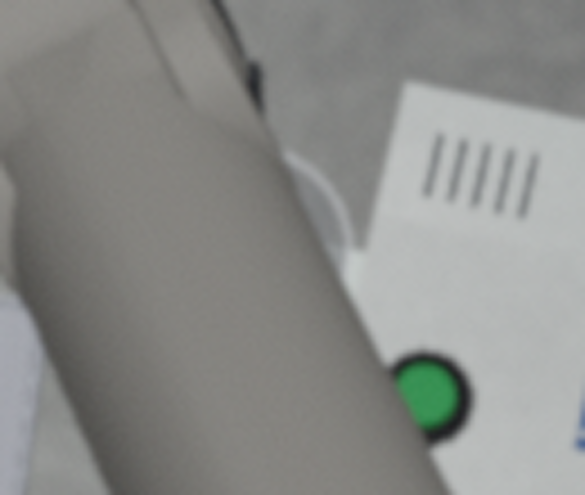

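```bash
python3 -m handwheel '[{"translation":[0,0,0],"angular":[0,0,0]},{"translation":[0,0,0],"angular":[0,0,0]},{"translation":[0,0,0],"angular":[0,0,0]},{"translation":[0,0,-0.02],"angular":[0,0,0]},{"translation":[0,0,-0.05],"angular":[0,0,0]},{"translation":[0,0,-0.07],"angular":[0,0,0]},{"translation":[0,0,-0.07],"angular":[0,0,0]}]' -0.25
python3 - <<'E'
from h import *
goto((.493,.328,.22),np.radians(-5))
im=capture("side");cv2.imwrite("pics/s19.png",cv2.resize(im[180:480,180:440],None,fx=2,fy=2,interpolation=cv2.INTER_CUBIC)[:,:,::-1])
E
```

```text
clock: 27.67
tool_pos: [0.5923, 0.1412, 0.2371]
ee_rot: [2.324, 2.108, 0.015]
contact_force: [0.3, 0.8, 0.6]
grip_width: 0.0318
tcp [0.5923 0.1412 0.2371] shift(tool) [ 0.1762 -0.1172  0.0167]
tool y at -5.6 turn about tool z -0.0102 q7 -0.581
```

View pics/s19.png

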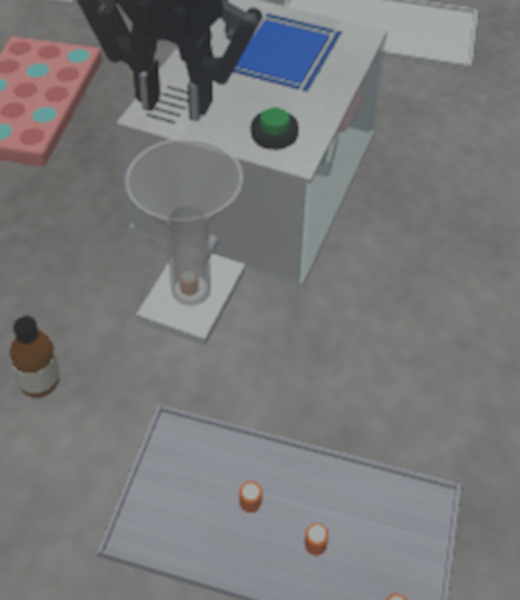

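```bash
python3 -m handwheel '[{"translation":[0.176,-0.117,0],"angular":[0,0,0]},{"translation":[0.176,-0.117,0],"angular":[0,0,0]},{"translation":[0.176,-0.117,0],"angular":[0,0,0]},{"translation":[0.176,-0.117,0],"angular":[0,0,0]},{"translation":[0.176,-0.117,0.04],"angular":[0,0,0]},{"translation":[0.176,-0.117,0.08],"angular":[0,0,0]},{"translation":[0.176,-0.117,0.12],"angular":[0,0,0]},{"translation":[0.176,-0.117,0.15],"angular":[0,0,0]}]'
python3 -m handwheel '[{"translation":[0,0,0],"angular":[0,0,0]},{"translation":[0,0,0],"angular":[0,0,0]},{"translation":[0,0,0],"angular":[0,0,0]}]'
python3 - <<'E'
from h import *
goto((.493,.328,.008),np.radians(-5))
im=capture("side");cv2.imwrite("pics/s20.png",cv2.resize(im[330:480,180:440],None,fx=3,fy=3,interpolation=cv2.INTER_CUBIC)[:,:,::-1])
E
```

```text
clock: 28.38
tool_pos: [0.4883, 0.3276, 0.0792]
ee_rot: [-2.322, -2.115, 0.0]
contact_force: [0.8, -0.3, -1.5]
grip_width: 0.0323
clock: 28.63
tool_pos: [0.4914, 0.3268, 0.0829]
ee_rot: [-2.327, -2.11, -0.004]
contact_force: [0.2, 0.6, 1.0]
grip_width: 0.0319
tcp [0.4914 0.3268 0.0829] shift(tool) [0.0012 0.0014 0.0749]
tool y at -5.6 turn about tool z -0.0106 q7 -1.022
```

View pics/s20.png

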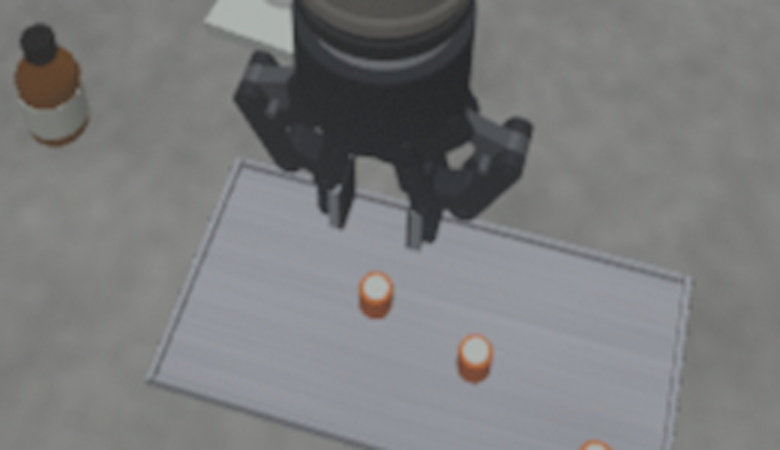

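```bash
python3 -m handwheel '[{"translation":[0.001,0.001,0.02],"angular":[0,0,0]},{"translation":[0.001,0.001,0.04],"angular":[0,0,0]},{"translation":[0.001,0.001,0.06],"angular":[0,0,0]},{"translation":[0.001,0.001,0.074],"angular":[0,0,0]},{"translation":[0.001,0.001,0.074],"angular":[0,0,0]},{"translation":[0.001,0.001,0.074],"angular":[0,0,0]}]'
python3 -m handwheel '[{"translation":[0,0,0],"angular":[0,0,0]},{"translation":[0,0,0],"angular":[0,0,0]},{"translation":[0,0,0],"angular":[0,0,0]},{"translation":[0,0,0],"angular":[0,0,0]}]' -1 40
python3 -m handwheel '[{"translation":[0,0,-0.04],"angular":[0,0,0]},{"translation":[0,0,-0.08],"angular":[0,0,0]},{"translation":[0,0,-0.12],"angular":[0,0,0]},{"translation":[0,0,-0.16],"angular":[0,0,0]},{"translation":[0,0,-0.2],"angular":[0,0,0]},{"translation":[0,0,-0.22],"angular":[0,0,0]},{"translation":[0,0,-0.22],"angular":[0,0,0]}]'
python3 - <<'E'
from h import *
goto((.589,.140,.225),np.radians(-5))
E
```

```text
clock: 29.18
tool_pos: [0.4928, 0.3278, 0.0093]
ee_rot: [2.327, 2.11, 0.005]
contact_force: [-0.5, 0.2, 0.4]
grip_width: 0.0316
clock: 29.52
tool_pos: [0.4933, 0.3286, 0.0101]
ee_rot: [2.326, 2.11, 0.008]
contact_force: [-0.2, -0.6, 6.1]
grip_width: 0.0161
clock: 30.1
tool_pos: [0.4936, 0.3302, 0.2349]
ee_rot: [2.326, 2.11, 0.021]
contact_force: [0.9, -0.0, -1.1]
grip_width: 0.0163
tcp [0.4936 0.3302 0.2349] shift(tool) [-0.1801  0.1133  0.0094]
tool y at -5.6 turn about tool z -0.0098 q7 -0.95
```

```bash
python3 -m handwheel '[{"translation":[-0.18,0.113,0],"angular":[0,0,0]},{"translation":[-0.18,0.113,0],"angular":[0,0,0]},{"translation":[-0.18,0.113,0],"angular":[0,0,0]},{"translation":[-0.18,0.113,0],"angular":[0,0,0]},{"translation":[-0.18,0.113,0],"angular":[0,0,0]},{"translation":[-0.18,0.113,0],"angular":[0,0,0]},{"translation":[-0.18,0.113,0.02],"angular":[0,0,0]},{"translation":[-0.18,0.113,0.02],"angular":[0,0,0]}]'
python3 -m handwheel '[{"translation":[0,0,0],"angular":[0,0,0]},{"translation":[0,0,0],"angular":[0,0,0]}]'
python3 - <<'E'
from h import *
goto((.589,.140,.16),np.radians(-5))
im=capture("side");cv2.imwrite("pics/s21.png",cv2.resize(im[180:380,180:380],None,fx=3,fy=3,interpolation=cv2.INTER_CUBIC)[:,:,::-1])
E
```

```text
clock: 30.77
tool_pos: [0.5847, 0.1347, 0.2036]
ee_rot: [-2.327, -2.106, 0.01]
contact_force: [-0.3, -0.6, -1.3]
grip_width: 0.0161
clock: 30.93
tool_pos: [0.5858, 0.1381, 0.2075]
ee_rot: [-2.324, -2.113, -0.0]
contact_force: [0.1, -0.7, -0.2]
grip_width: 0.016
tcp [0.5858 0.1381 0.2075] shift(tool) [0.0021 0.003  0.0475]
tool y at -5.5 turn about tool z -0.0079 q7 -0.586
```

View pics/s21.png

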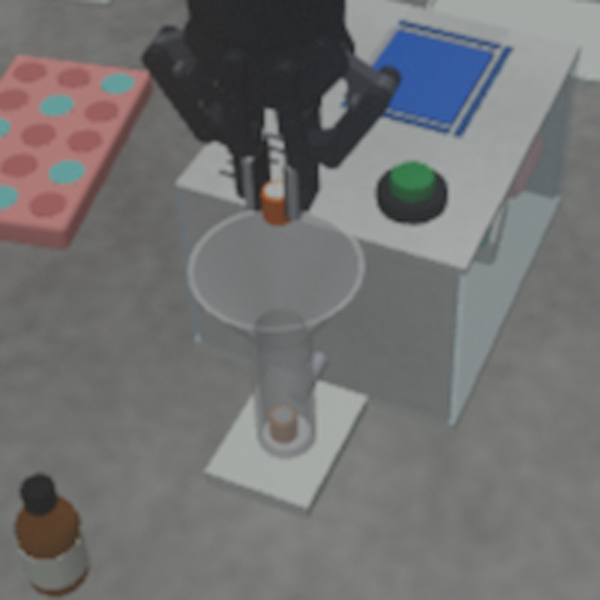

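```bash
python3 -m handwheel '[{"translation":[0.002,0.003,0.02],"angular":[0,0,0]},{"translation":[0.002,0.003,0.04],"angular":[0,0,0]},{"translation":[0.002,0.003,0.047],"angular":[0,0,0]},{"translation":[0.002,0.003,0.047],"angular":[0,0,0]},{"translation":[0.002,0.003,0.047],"angular":[0,0,0]}]'
python3 -m handwheel '[{"translation":[0,0,0],"angular":[0,0,0]},{"translation":[0,0,0],"angular":[0,0,0]},{"translation":[0,0,0],"angular":[0,0,0]},{"translation":[0,0,-0.02],"angular":[0,0,0]},{"translation":[0,0,-0.05],"angular":[0,0,0]},{"translation":[0,0,-0.07],"angular":[0,0,0]},{"translation":[0,0,-0.07],"angular":[0,0,0]}]' -0.25
python3 - <<'E'
from h import *
goto((.437,.3505,.22),np.radians(-5))
im=capture("side");cv2.imwrite("pics/s22.png",cv2.resize(im[180:480,180:440],None,fx=2,fy=2,interpolation=cv2.INTER_CUBIC)[:,:,::-1])
E
```

```text
clock: 31.4
tool_pos: [0.5896, 0.1392, 0.1609]
ee_rot: [2.326, 2.112, 0.001]
contact_force: [-0.3, -0.4, -0.2]
grip_width: 0.016
clock: 31.98
tool_pos: [0.5924, 0.1403, 0.2364]
ee_rot: [2.324, 2.108, 0.016]
contact_force: [1.7, 0.6, 1.5]
grip_width: 0.0318
tcp [0.5924 0.1403 0.2364] shift(tool) [ 0.194  -0.1752  0.0155]
tool y at -5.6 turn about tool z -0.0101 q7 -0.58
```

View pics/s22.png

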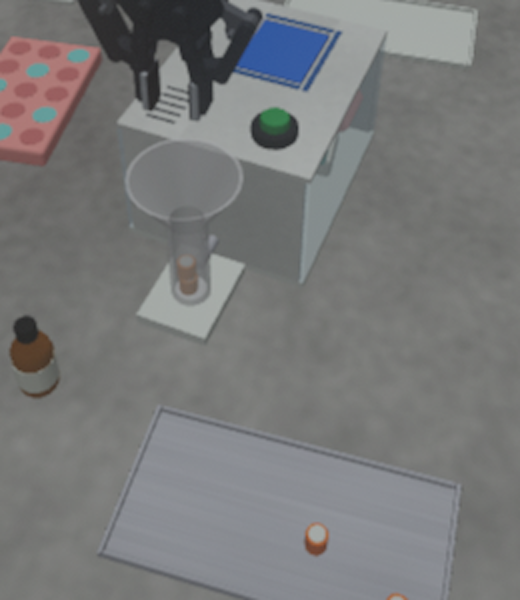

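Two canisters stacked in the well. Third (C).

```bash
python3 -m handwheel '[{"translation":[0.194,-0.175,0],"angular":[0,0,0]},{"translation":[0.194,-0.175,0],"angular":[0,0,0]},{"translation":[0.194,-0.175,0],"angular":[0,0,0]},{"translation":[0.194,-0.175,0],"angular":[0,0,0]},{"translation":[0.194,-0.175,0],"angular":[0,0,0]},{"translation":[0.194,-0.175,0.04],"angular":[0,0,0]},{"translation":[0.194,-0.175,0.08],"angular":[0,0,0]},{"translation":[0.194,-0.175,0.12],"angular":[0,0,0]}]'
python3 -m handwheel '[{"translation":[0,0,0.02],"angular":[0,0,0]},{"translation":[0,0,0.03],"angular":[0,0,0]},{"translation":[0,0,0.03],"angular":[0,0,0]},{"translation":[0,0,0.03],"angular":[0,0,0]}]'
python3 - <<'E'
from h import *
goto((.437,.3505,.008),np.radians(-5))
im=capture("side");cv2.imwrite("pics/s23.png",cv2.resize(im[330:480,180:440],None,fx=3,fy=3,interpolation=cv2.INTER_CUBIC)[:,:,::-1])
E
```

```text
clock: 32.7
tool_pos: [0.4318, 0.353, 0.1251]
ee_rot: [-2.316, -2.118, -0.008]
contact_force: [1.0, -0.2, -0.3]
grip_width: 0.032
clock: 33.03
tool_pos: [0.4356, 0.3475, 0.0948]
ee_rot: [-2.328, -2.11, -0.001]
contact_force: [-0.3, 1.0, -0.0]
grip_width: 0.0326
tcp [0.4356 0.3475 0.0948] shift(tool) [0.0031 0.0011 0.0868]
tool y at -5.6 turn about tool z -0.0107 q7 -1.109
```

View pics/s23.png

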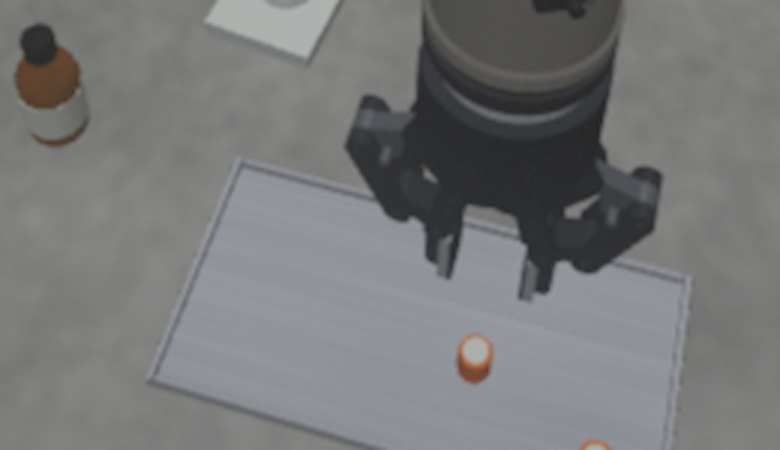

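```bash
python3 -m handwheel '[{"translation":[0.003,0.001,0.02],"angular":[0,0,0]},{"translation":[0.003,0.001,0.04],"angular":[0,0,0]},{"translation":[0.003,0.001,0.06],"angular":[0,0,0]},{"translation":[0.003,0.001,0.075],"angular":[0,0,0]},{"translation":[0.003,0.001,0.086],"angular":[0,0,0]},{"translation":[0.003,0.001,0.086],"angular":[0,0,0]},{"translation":[0.003,0.001,0.086],"angular":[0,0,0]}]'
python3 -m handwheel '[{"translation":[0,0,0],"angular":[0,0,0]},{"translation":[0,0,0],"angular":[0,0,0]},{"translation":[0,0,0],"angular":[0,0,0]},{"translation":[0,0,0],"angular":[0,0,0]}]' -1 40
python3 -m handwheel '[{"translation":[0,0,-0.04],"angular":[0,0,0]},{"translation":[0,0,-0.08],"angular":[0,0,0]},{"translation":[0,0,-0.12],"angular":[0,0,0]},{"translation":[0,0,-0.16],"angular":[0,0,0]},{"translation":[0,0,-0.2],"angular":[0,0,0]},{"translation":[0,0,-0.22],"angular":[0,0,0]},{"translation":[0,0,-0.22],"angular":[0,0,0]}]'
python3 - <<'E'
from h import *
goto((.589,.140,.225),np.radians(-5))
E
```

```text
clock: 33.67
tool_pos: [0.4372, 0.351, 0.0095]
ee_rot: [2.327, 2.11, 0.003]
contact_force: [-0.7, -0.5, -0.3]
grip_width: 0.0319
clock: 34.0
tool_pos: [0.4375, 0.3517, 0.0103]
ee_rot: [2.326, 2.111, 0.006]
contact_force: [0.8, -0.4, 6.3]
grip_width: 0.0158
clock: 34.58
tool_pos: [0.4382, 0.3534, 0.2349]
ee_rot: [2.326, 2.111, 0.019]
contact_force: [1.2, 0.9, 0.6]
grip_width: 0.0158
tcp [0.4382 0.3534 0.2349] shift(tool) [-0.1979  0.1707  0.0097]
tool y at -5.6 turn about tool z -0.0098 q7 -1.037
```

```bash
python3 -m handwheel '[{"translation":[-0.198,0.171,0],"angular":[0,0,0]},{"translation":[-0.198,0.171,0],"angular":[0,0,0]},{"translation":[-0.198,0.171,0],"angular":[0,0,0]},{"translation":[-0.198,0.171,0],"angular":[0,0,0]},{"translation":[-0.198,0.171,0],"angular":[0,0,0]},{"translation":[-0.198,0.171,0],"angular":[0,0,0]},{"translation":[-0.198,0.171,0],"angular":[0,0,0]},{"translation":[-0.198,0.171,0.02],"angular":[0,0,0]}]'
python3 -m handwheel '[{"translation":[0,0,0],"angular":[0,0,0]},{"translation":[0,0,0],"angular":[0,0,0]},{"translation":[0,0,0],"angular":[0,0,0]}]'
python3 - <<'E'
from h import *
goto((.589,.140,.16),np.radians(-5))
im=capture("side");cv2.imwrite("pics/s24.png",cv2.resize(im[180:380,180:380],None,fx=3,fy=3,interpolation=cv2.INTER_CUBIC)[:,:,::-1])
E
```

```text
clock: 35.25
tool_pos: [0.5925, 0.1305, 0.2102]
ee_rot: [2.334, 2.094, 0.006]
contact_force: [0.8, 0.2, 0.3]
grip_width: 0.0158
clock: 35.5
tool_pos: [0.5864, 0.1382, 0.2085]
ee_rot: [-2.323, -2.113, 0.001]
contact_force: [0.3, -0.2, 0.6]
grip_width: 0.0158
tcp [0.5864 0.1382 0.2085] shift(tool) [0.0021 0.0024 0.0485]
tool y at -5.4 turn about tool z -0.0075 q7 -0.586
```

View pics/s24.png

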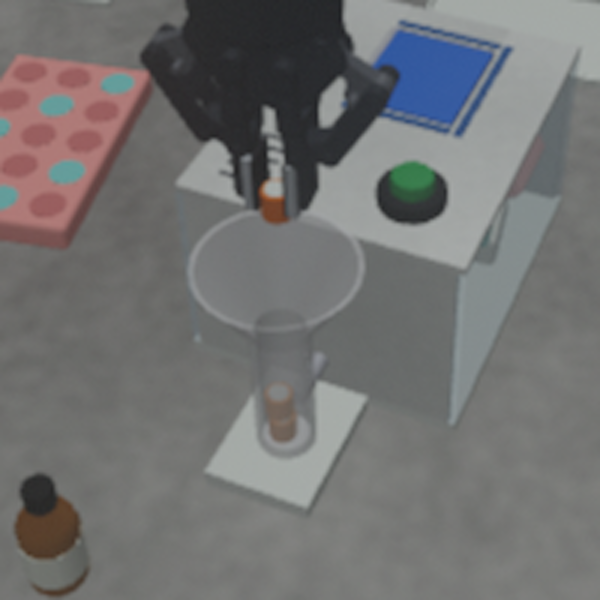

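```bash
python3 -m handwheel '[{"translation":[0.002,0.002,0.02],"angular":[0,0,0]},{"translation":[0.002,0.002,0.04],"angular":[0,0,0]},{"translation":[0.002,0.002,0.048],"angular":[0,0,0]},{"translation":[0.002,0.002,0.048],"angular":[0,0,0]},{"translation":[0.002,0.002,0.048],"angular":[0,0,0]}]'
python3 -m handwheel '[{"translation":[0,0,0],"angular":[0,0,0]},{"translation":[0,0,0],"angular":[0,0,0]},{"translation":[0,0,0],"angular":[0,0,0]},{"translation":[0,0,-0.02],"angular":[0,0,0]},{"translation":[0,0,-0.05],"angular":[0,0,0]},{"translation":[0,0,-0.07],"angular":[0,0,0]},{"translation":[0,0,-0.07],"angular":[0,0,0]}]' -0.25
python3 - <<'E'
from h import *
goto((.3747,.3885,.22),np.radians(-5))
im=capture("side");cv2.imwrite("pics/s25.png",cv2.resize(im[180:480,180:440],None,fx=2,fy=2,interpolation=cv2.INTER_CUBIC)[:,:,::-1])
E
```

```text
clock: 35.97
tool_pos: [0.5894, 0.1392, 0.161]
ee_rot: [2.326, 2.112, 0.0]
contact_force: [0.4, 0.7, 0.4]
grip_width: 0.0155
clock: 36.55
tool_pos: [0.5923, 0.1403, 0.2366]
ee_rot: [2.324, 2.108, 0.016]
contact_force: [0.5, 0.5, 0.4]
grip_width: 0.0321
tcp [0.5923 0.1403 0.2366] shift(tool) [ 0.2258 -0.2409  0.0152]
tool y at -5.6 turn about tool z -0.0102 q7 -0.58
```

View pics/s25.png

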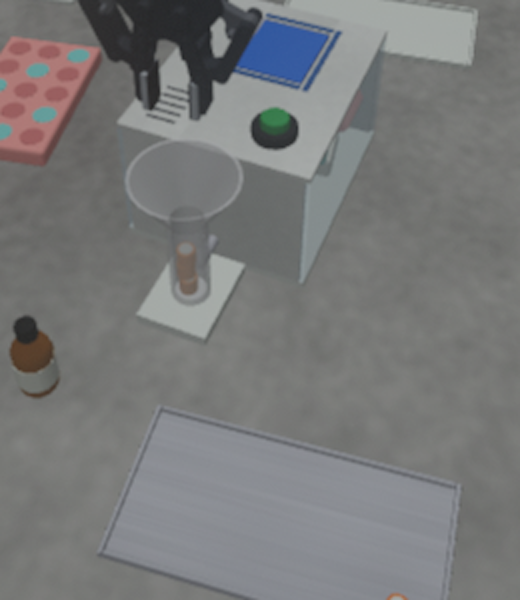

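```bash
python3 -m handwheel '[{"translation":[0.226,-0.241,0],"angular":[0,0,0]},{"translation":[0.226,-0.241,0],"angular":[0,0,0]},{"translation":[0.226,-0.241,0],"angular":[0,0,0]},{"translation":[0.226,-0.241,0],"angular":[0,0,0]},{"translation":[0.226,-0.241,0],"angular":[0,0,0]},{"translation":[0.226,-0.241,0.0],"angular":[0,0,0]},{"translation":[0.226,-0.241,0.04],"angular":[0,0,0]},{"translation":[0.226,-0.241,0.07],"angular":[0,0,0]}]'
python3 -m handwheel '[{"translation":[0,0,0.03],"angular":[0,0,0]},{"translation":[0,0,0.06],"angular":[0,0,0]},{"translation":[0,0,0.08],"angular":[0,0,0]},{"translation":[0,0,0.08],"angular":[0,0,0]},{"translation":[0,0,0.08],"angular":[0,0,0]}]'
python3 - <<'E'
from h import *
goto((.3747,.3883,.010),np.radians(-5))
im=capture("side");cv2.imwrite("pics/s26.png",cv2.resize(im[330:480,180:440],None,fx=3,fy=3,interpolation=cv2.INTER_CUBIC)[:,:,::-1])
im=capture("top");cv2.imwrite("pics/t26.png",cv2.resize(im[190:350,100:280],None,fx=3.5,fy=3.5,interpolation=cv2.INTER_CUBIC)[:,:,::-1])
E
```

```text
clock: 37.27
tool_pos: [0.3801, 0.3801, 0.1828]
ee_rot: [-2.32, -2.114, -0.014]
contact_force: [0.3, 0.9, -0.6]
grip_width: 0.0321
clock: 37.68
tool_pos: [0.3815, 0.3736, 0.0988]
ee_rot: [-2.327, -2.111, 0.005]
contact_force: [-0.3, -0.4, -0.0]
grip_width: 0.0321
tcp [0.3815 0.3736 0.0988] shift(tool) [ 0.0142 -0.008   0.0888]
tool y at -5.6 turn about tool z -0.0098 q7 -1.211
```

View pics/s26.png

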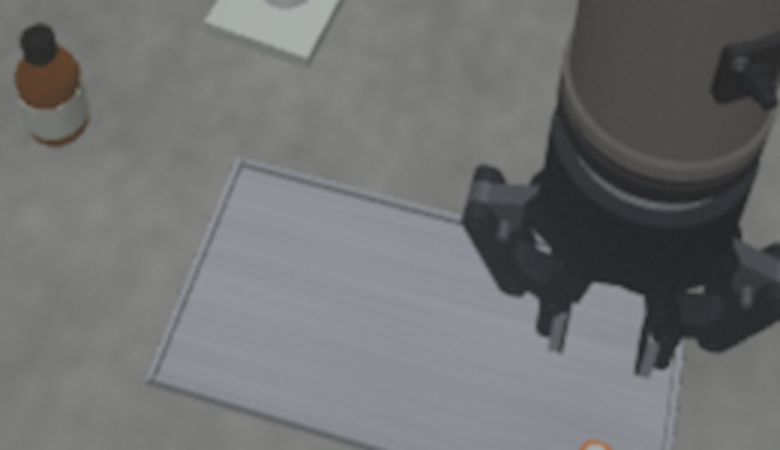

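View pics/t26.png

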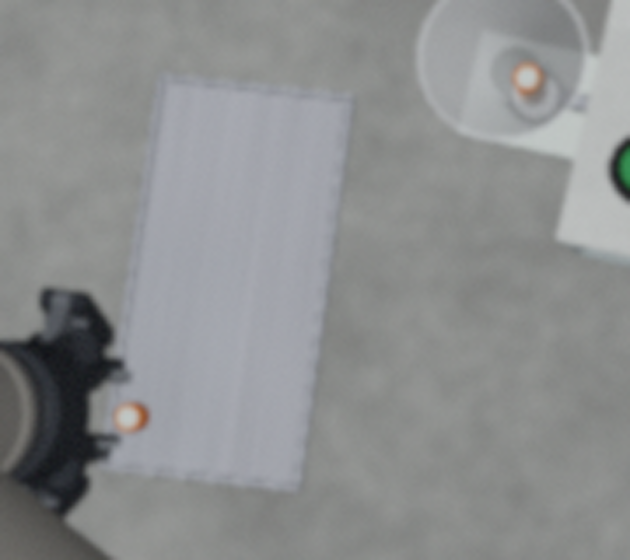

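```bash
python3 -m handwheel '[{"translation":[0.014,-0.008,0.02],"angular":[0,0,0]},{"translation":[0.014,-0.008,0.04],"angular":[0,0,0]},{"translation":[0.014,-0.008,0.055],"angular":[0,0,0]},{"translation":[0.014,-0.008,0.06],"angular":[0,0,0]},{"translation":[0.014,-0.008,0.06],"angular":[0,0,0]},{"translation":[0.014,-0.008,0.06],"angular":[0,0,0]}]'
python3 - <<'E'
from h import *
goto((.3747,.3883,.010),np.radians(-5))
im=capture("side");cv2.imwrite("pics/s27.png",cv2.resize(im[380:480,320:440],None,fx=5,fy=5,interpolation=cv2.INTER_CUBIC)[:,:,::-1])
im=capture("top");cv2.imwrite("pics/t27.png",cv2.resize(im[260:350,90:200],None,fx=5,fy=5,interpolation=cv2.INTER_CUBIC)[:,:,::-1])
E
```

```text
clock: 38.28
tool_pos: [0.3767, 0.3902, 0.0414]
ee_rot: [-2.327, -2.11, -0.004]
contact_force: [0.5, 0.3, 0.7]
grip_width: 0.0321
tcp [0.3767 0.3902 0.0414] shift(tool) [-0.0021 -0.0018  0.0314]
tool y at -5.6 turn about tool z -0.0105 q7 -1.291
```

View pics/t27.png

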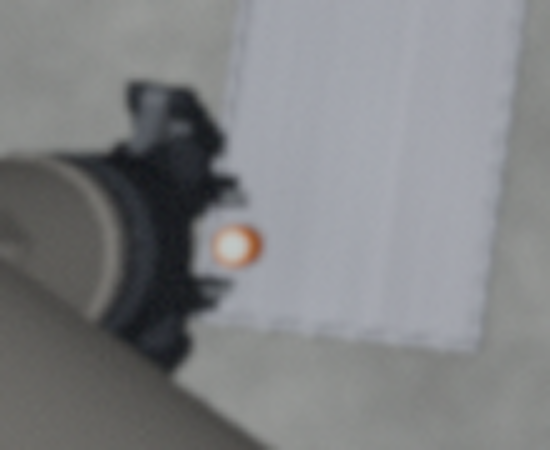

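View pics/s27.png

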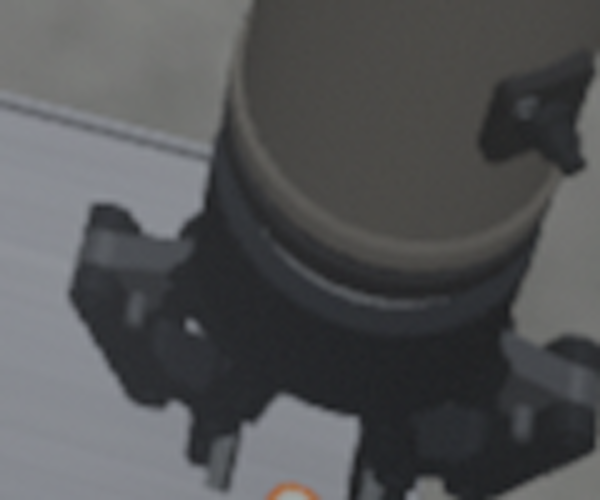

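```bash
python3 -m handwheel '[{"translation":[-0.002,-0.002,0.01],"angular":[0,0,0]},{"translation":[-0.002,-0.002,0.02],"angular":[0,0,0]},{"translation":[-0.002,-0.002,0.031],"angular":[0,0,0]},{"translation":[-0.002,-0.002,0.031],"angular":[0,0,0]},{"translation":[-0.002,-0.002,0.031],"angular":[0,0,0]}]'
python3 -m handwheel '[{"translation":[0,0,0],"angular":[0,0,0]},{"translation":[0,0,0],"angular":[0,0,0]},{"translation":[0,0,0],"angular":[0,0,0]},{"translation":[0,0,0],"angular":[0,0,0]}]' -1 40
python3 -m handwheel '[{"translation":[0,0,-0.04],"angular":[0,0,0]},{"translation":[0,0,-0.08],"angular":[0,0,0]},{"translation":[0,0,-0.12],"angular":[0,0,0]},{"translation":[0,0,-0.16],"angular":[0,0,0]},{"translation":[0,0,-0.2],"angular":[0,0,0]},{"translation":[0,0,-0.22],"angular":[0,0,0]},{"translation":[0,0,-0.22],"angular":[0,0,0]}]'
python3 - <<'E'
from h import *
goto((.589,.140,.225),np.radians(-5))
E
```

```text
clock: 38.8
tool_pos: [0.3728, 0.3866, 0.0076]
ee_rot: [2.326, 2.111, -0.005]
contact_force: [-0.2, 0.6, -0.5]
grip_width: 0.0318
clock: 39.13
tool_pos: [0.3737, 0.3879, 0.0093]
ee_rot: [-2.327, -2.111, -0.001]
contact_force: [-0.4, 0.1, 0.7]
grip_width: 0.0159
clock: 39.72
tool_pos: [0.3752, 0.3909, 0.2353]
ee_rot: [-2.326, -2.111, -0.019]
contact_force: [-0.5, 1.1, 0.0]
grip_width: 0.0159
tcp [0.3752 0.3909 0.2353] shift(tool) [-0.2291  0.237   0.01  ]
tool y at -5.6 turn about tool z -0.0098 q7 -1.162
```

```bash
python3 -m handwheel '[{"translation":[-0.229,0.237,0],"angular":[0,0,0]},{"translation":[-0.229,0.237,0],"angular":[0,0,0]},{"translation":[-0.229,0.237,0],"angular":[0,0,0]},{"translation":[-0.229,0.237,0],"angular":[0,0,0]},{"translation":[-0.229,0.237,0],"angular":[0,0,0]},{"translation":[-0.229,0.237,0],"angular":[0,0,0]},{"translation":[-0.229,0.237,0],"angular":[0,0,0]},{"translation":[-0.229,0.237,0],"angular":[0,0,0]}]'
python3 -m handwheel '[{"translation":[0,0,0.01],"angular":[0,0,0]},{"translation":[0,0,0.02],"angular":[0,0,0]},{"translation":[0,0,0.02],"angular":[0,0,0]},{"translation":[0,0,0.02],"angular":[0,0,0]}]'
python3 - <<'E'
from h import *
goto((.589,.140,.16),np.radians(-5))
im=capture("side");cv2.imwrite("pics/s28.png",cv2.resize(im[180:380,180:380],None,fx=3,fy=3,interpolation=cv2.INTER_CUBIC)[:,:,::-1])
E
```

```text
clock: 40.38
tool_pos: [0.5883, 0.1335, 0.2279]
ee_rot: [2.328, 2.109, -0.003]
contact_force: [-0.7, 0.4, 1.4]
grip_width: 0.0162
clock: 40.72
tool_pos: [0.5853, 0.1383, 0.2077]
ee_rot: [-2.321, -2.113, 0.003]
contact_force: [-0.7, 0.3, -0.6]
grip_width: 0.0161
tcp [0.5853 0.1383 0.2077] shift(tool) [0.0021 0.0037 0.0477]
tool y at -5.4 turn about tool z -0.0067 q7 -0.586
```

View pics/s28.png

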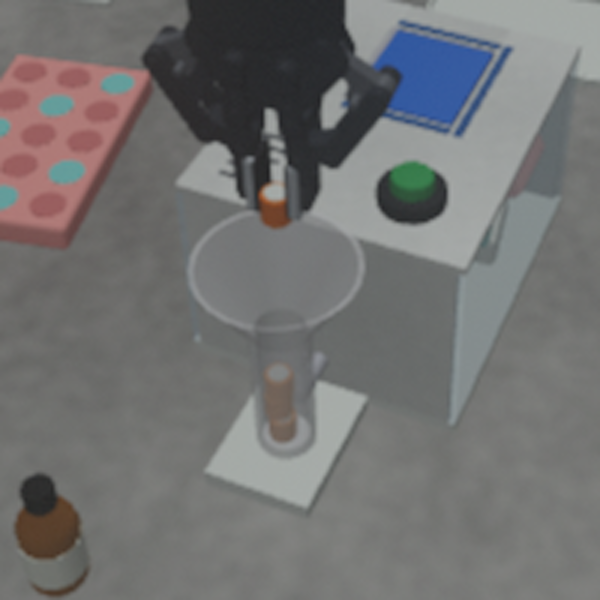

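```bash
python3 -m handwheel '[{"translation":[0.002,0.003,0.02],"angular":[0,0,0]},{"translation":[0.002,0.003,0.04],"angular":[0,0,0]},{"translation":[0.002,0.003,0.048],"angular":[0,0,0]},{"translation":[0.002,0.003,0.048],"angular":[0,0,0]},{"translation":[0.002,0.003,0.048],"angular":[0,0,0]}]'
python3 -m handwheel '[{"translation":[0,0,0],"angular":[0,0,0]},{"translation":[0,0,0],"angular":[0,0,0]},{"translation":[0,0,0],"angular":[0,0,0]},{"translation":[0,0,-0.02],"angular":[0,0,0]},{"translation":[0,0,-0.05],"angular":[0,0,0]},{"translation":[0,0,-0.07],"angular":[0,0,0]},{"translation":[0,0,-0.07],"angular":[0,0,0]}]' -0.25
python3 - <<'E'
from h import *
goto((.526,.057,.21),np.radians(-5))
im=capture("side");cv2.imwrite("pics/s29.png",cv2.resize(im[160:480,180:440],None,fx=1.8,fy=1.8,interpolation=cv2.INTER_CUBIC)[:,:,::-1])
E
```

```text
clock: 41.18
tool_pos: [0.59, 0.1392, 0.1615]
ee_rot: [-2.325, -2.113, -0.0]
contact_force: [-0.2, -0.7, 0.5]
grip_width: 0.0159
clock: 41.77
tool_pos: [0.5932, 0.14, 0.2372]
ee_rot: [2.323, 2.108, 0.016]
contact_force: [0.2, 1.0, 0.7]
grip_width: 0.0319
tcp [0.5932 0.14   0.2372] shift(tool) [-0.0893 -0.0591  0.0262]
tool y at -5.6 turn about tool z -0.0101 q7 -0.579
```

View pics/s29.png

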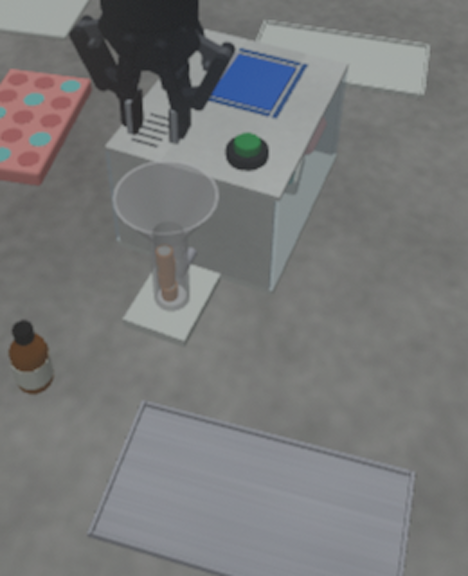

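```bash
python3 -m handwheel '[{"translation":[-0.089,-0.059,0],"angular":[0,0,0]},{"translation":[-0.089,-0.059,0],"angular":[0,0,0]},{"translation":[-0.089,-0.059,0.02],"angular":[0,0,0]},{"translation":[-0.089,-0.059,0.026],"angular":[0,0,0]},{"translation":[-0.089,-0.059,0.026],"angular":[0,0,0]},{"translation":[-0.089,-0.059,0.026],"angular":[0,0,0]},{"translation":[-0.089,-0.059,0.026],"angular":[0,0,0]}]' -1
python3 - <<'E'
from h import *
goto((.526,.057,.175),np.radians(-5))
im=capture("side");cv2.imwrite("pics/s30.png",cv2.resize(im[160:350,230:400],None,fx=3.1,fy=3.1,interpolation=cv2.INTER_CUBIC)[:,:,::-1])
im=capture("top");cv2.imwrite("pics/t30.png",cv2.resize(im[150:300,190:420],None,fx=3,fy=3,interpolation=cv2.INTER_CUBIC)[:,:,::-1])
E
```

```text
clock: 42.4
tool_pos: [0.5239, 0.057, 0.2056]
ee_rot: [-2.325, -2.113, -0.003]
contact_force: [-0.9, 1.4, -0.5]
grip_width: -0.0002
tcp [0.5239 0.057  0.2056] shift(tool) [0.0001 0.002  0.0306]
tool y at -5.5 turn about tool z -0.0081 q7 -0.432
```

View pics/s30.png

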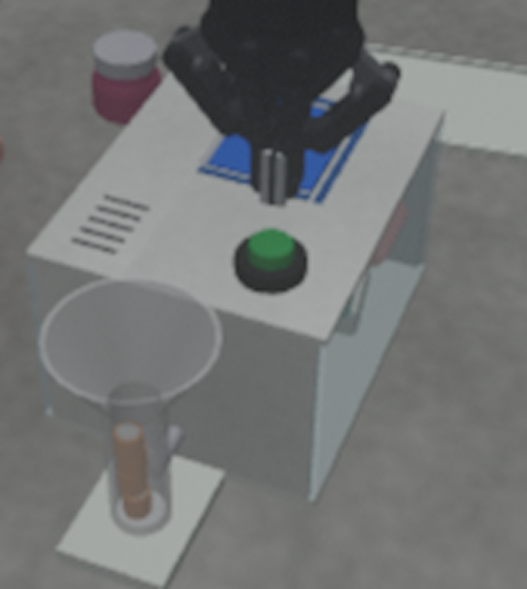

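View pics/t30.png

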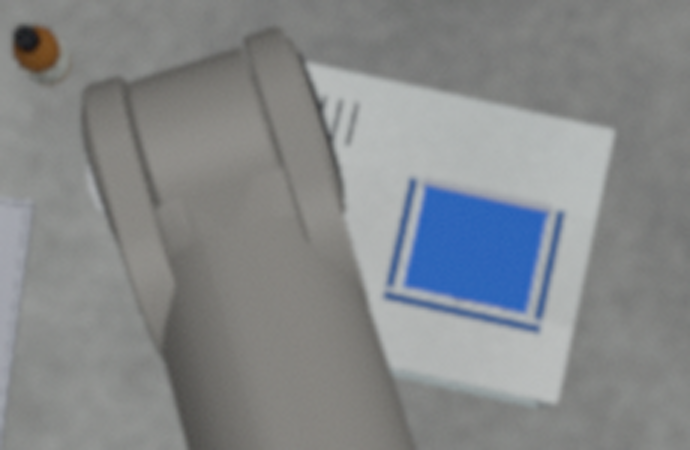

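Run:
```python
from h import *
y=np.radians(-10.7);R=np.array([[np.cos(y),-np.sin(y),0],[np.sin(y),np.cos(y),0],[0,0,1]]);c0=np.array([.5558,-.0295,0])
def box(n,u,v,xb):
    o,d=ray(n,u,v);o=R.T@(o-c0);d=R.T@d;t=(xb-o[0])/d[0];return (o+t*d).round(3)
f=lambda a:(230+a[0]/3.1,160+a[1]/3.1)
for nm,a in (("pink top",(403,205)),("pink bot",(380,262)),("pink mid",(390,235)),("teal top",(362,275)),("teal bot",(345,330))):
    print(nm,[box("side",*f(a),x).tolist() for x in(-.09,-.06,-.03)])
w=np.array([.589,.140])
for a in((128,432),(137,510)):
    o,d=ray("side",*f(a)); 
    t=((w-o[:2])@d[:2])/(d[:2]@d[:2]);print("stack px at closest to axis",(o+t*d).round(4))
```

```text
pink top [[-0.09, -0.062, 0.105], [-0.06, -0.195, -0.006], [-0.03, -0.328, -0.116]]
pink bot [[-0.09, -0.014, 0.094], [-0.06, -0.138, -0.019], [-0.03, -0.262, -0.132]]
pink mid [[-0.09, -0.034, 0.101], [-0.06, -0.162, -0.01], [-0.03, -0.289, -0.122]]
teal top [[-0.09, 0.03, 0.119], [-0.06, -0.086, 0.011], [-0.03, -0.202, -0.097]]
teal bot [[-0.09, 0.059, 0.097], [-0.06, -0.051, -0.015], [-0.03, -0.162, -0.127]]
stack px at closest to axis [0.5917 0.1408 0.0842]
stack px at closest to axis [0.5895 0.1401 0.0114]
```

Run:
```python
from h import *
for n in CI:
    print(n,ray(n,0,0)[0].round(3))
im=capture("side");a=im[200:320,325:385];a=cv2.convertScaleAbs(cv2.resize(a,None,fx=5,fy=5,interpolation=cv2.INTER_CUBIC),alpha=1.5,beta=-20)
im=capture("top");b=im[235:300,250:400];b=cv2.convertScaleAbs(cv2.resize(b,None,fx=5,fy=5,interpolation=cv2.INTER_CUBIC),alpha=1.4,beta=-20)
cv2.imwrite("pics/s31.png",a[:,:,::-1]);cv2.imwrite("pics/t31.png",b[:,:,::-1])
```

```text
side [0.43  0.655 0.697]
top [ 0.416 -0.014  1.171]
```

View pics/s31.png

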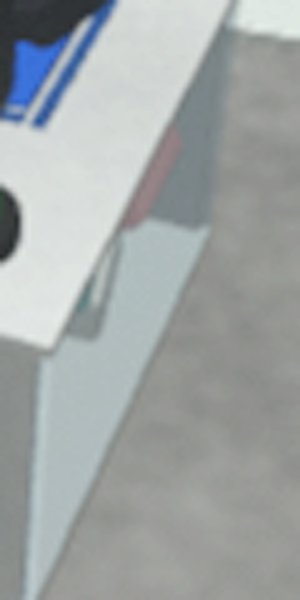

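View pics/t31.png

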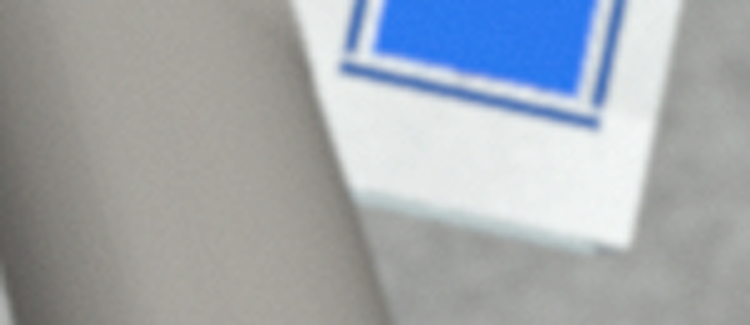

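```bash
python3 -m handwheel '[{"translation":[0,0.002,0.01],"angular":[0,0,0]},{"translation":[0,0.002,0.02],"angular":[0,0,0]},{"translation":[0,0.002,0.031],"angular":[0,0,0]},{"translation":[0,0.002,0.031],"angular":[0,0,0]},{"translation":[0,0.002,0.031],"angular":[0,0,0]}]'
python3 - <<'E'
from h import *
goto((.526,.057,.163),np.radians(-5))
E
```

```text
clock: 43.02
tool_pos: [0.524, 0.0551, 0.1727]
ee_rot: [-2.325, -2.11, 0.004]
contact_force: [-0.9, 0.4, 0.3]
grip_width: 0.0001
tcp [0.524  0.0551 0.1727] shift(tool) [0.0021 0.0018 0.0097]
tool y at -5.6 turn about tool z -0.0097 q7 -0.448
```

```bash
python3 -m handwheel '[{"translation":[0.001,0.001,0.005],"angular":[0,0,0]},{"translation":[0.001,0.001,0.007],"angular":[0,0,0]},{"translation":[0.001,0.001,0.008],"angular":[0,0,0]},{"translation":[0.001,0.001,0.009],"angular":[0,0,0]}]'
python3 -m handwheel '[{"translation":[0,0,0.001],"angular":[0,0,0]},{"translation":[0,0,0.001],"angular":[0,0,0]}]'
```

```text
clock: 43.35
tool_pos: [0.5265, 0.0561, 0.1661]
ee_rot: [2.326, 2.11, 0.001]
contact_force: [-2.8, -1.9, 10.4]
grip_width: -0.0001
clock: 43.52
tool_pos: [0.5265, 0.0561, 0.1661]
ee_rot: [2.326, 2.109, 0.001]
contact_force: [-3.6, -2.0, 11.2]
grip_width: 0.0001
```

```bash
python3 -m handwheel '[{"translation":[0,0,0.001],"angular":[0,0,0]},{"translation":[0,0,0.001],"angular":[0,0,0]},{"translation":[0,0,0.001],"angular":[0,0,0]}]'
python3 - <<'E'
from h import *
im=capture("side");cv2.imwrite("pics/s32.png",cv2.resize(im[200:280,270:370],None,fx=6,fy=6,interpolation=cv2.INTER_CUBIC)[:,:,::-1])
E
```

```text
clock: 43.77
tool_pos: [0.5265, 0.0561, 0.166]
ee_rot: [2.325, 2.109, 0.001]
contact_force: [-4.9, -1.6, 14.5]
grip_width: 0.0001
```

View pics/s32.png

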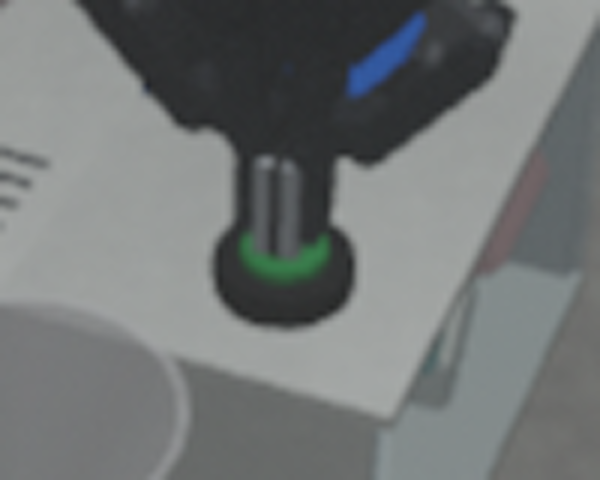

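```bash
python3 -m handwheel '[{"translation":[0,0,-0.02],"angular":[0,0,0]},{"translation":[0,0,-0.05],"angular":[0,0,0]},{"translation":[0,0,-0.08],"angular":[0,0,0]},{"translation":[0,0,-0.1],"angular":[0,0,0]},{"translation":[0,0,-0.1],"angular":[0,0,0]},{"translation":[0,0,-0.1],"angular":[0,0,0]}]'
python3 -m handwheel '[{"translation":[-0.15,-0.1,0],"angular":[0,0,0]},{"translation":[-0.15,-0.1,0],"angular":[0,0,0]},{"translation":[-0.15,-0.1,0],"angular":[0,0,0]},{"translation":[-0.15,-0.1,0],"angular":[0,0,0]},{"translation":[-0.15,-0.1,0],"angular":[0,0,0]},{"translation":[-0.15,-0.1,0],"angular":[0,0,0]},{"translation":[-0.15,-0.1,0],"angular":[0,0,0]}]'
python3 - <<'E'
from h import *
im=capture("side");cv2.imwrite("pics/s33.png",im[:,:,::-1])
im=capture("top");cv2.imwrite("pics/t33.png",im[:,:,::-1])
print(cen(blobs(im,(50,90,40),(85,255,255),20,(260,210,310,260))[0]) if blobs(im,(50,90,40),(85,255,255),20,(260,210,310,260)) else None)
E
```

```text
clock: 44.32
tool_pos: [0.5268, 0.0566, 0.264]
ee_rot: [2.325, 2.11, 0.004]
contact_force: [-0.1, 0.7, -0.6]
grip_width: -0.0003
clock: 44.9
tool_pos: [0.411, -0.0839, 0.2618]
ee_rot: [-2.328, -2.107, 0.001]
contact_force: [0.0, 0.7, -0.2]
grip_width: -0.0002
[283.74450549 237.53296703]
```

View pics/s33.png

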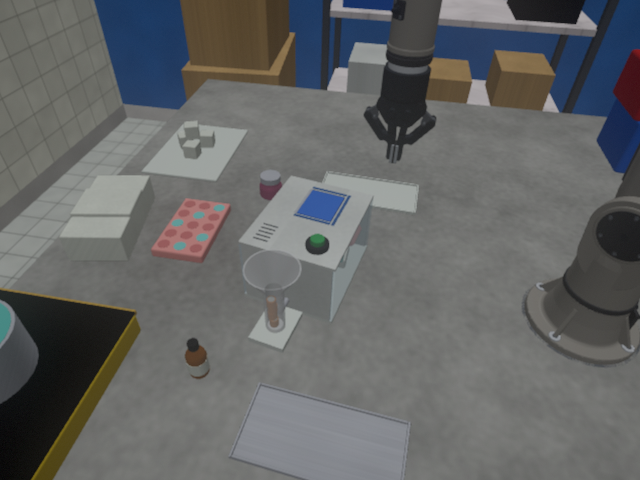

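View pics/t33.png

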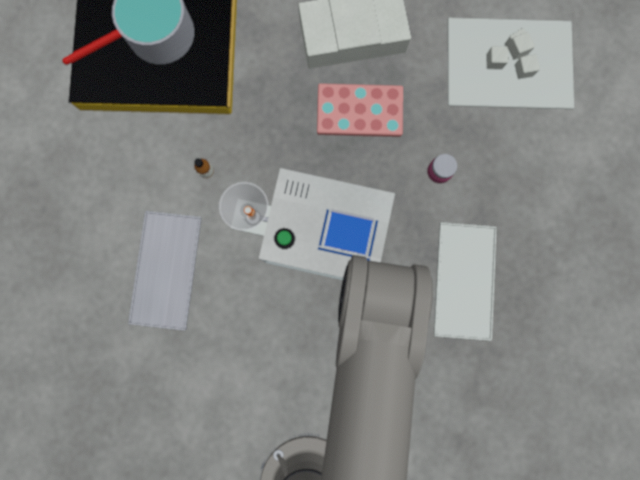

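```bash
python3 -m handwheel '[{"translation":[0,0,0],"angular":[0,0,0]},{"translation":[0,0,0],"angular":[0,0,0]},{"translation":[0,0,0],"angular":[0,0,0]},{"translation":[0,0,0],"angular":[0,0,0]}]'
python3 - <<'E'
from h import *
im=capture("side");b=blobs(im,(50,90,40),(85,255,255),20,(300,225,335,260));f=blobs(im,(100,120,60),(120,255,255),300,(280,180,360,230))
print("button",[cen(c).round(2) for c in b],"was 316.9 239.9; flap",[(cen(c).round(2),cv2.contourArea(c)) for c in f],"was 320.7 205.3")
print(finish_job())
E
```

```text
clock: 45.33
tool_pos: [0.4124, -0.0827, 0.2629]
ee_rot: [-2.325, -2.113, -0.0]
contact_force: [0.7, -1.2, -0.0]
grip_width: -0.0
button [array([316.89, 239.86])] was 316.9 239.9; flap [(array([320.7 , 205.28]), 815.0)] was 320.7 205.3
the job is handed in; nothing more can be done
None
```

I loaded all three bars (cream, teal and pink) through the flap and dropped all four canisters into the well. I then pressed the start button to its stop, backed off and handed in at about 45 s.

**Last checks:**
- **Trays and flap:** both trays are empty, and the flap is back at its starting pixels (320.7, 205.3).
- **Button:** it is up again at its starting pixels (316.9, 239.9). While pressed it bottomed out: the tool stopped moving as the force rose from about 11 to 14.5 N.
- **Canisters:** the stack's top measured about 84 mm high, where four canisters should reach 88 mm. It sat within 4 mm of the well's axis.
- **Bystanders:** the bottle and the jar look unmoved in both views, judged by eye.

**Disagreements and uncertain points:**
- **First push:** I pushed the cream bar with the jaws across the hinge, and the force reached about 69 N with the flap against its stop. The bar still went in. I turned the jaws 90° for the other two and the force stayed under 5 N.
- **Knocked canister:** one canister was knocked towards its tray lip during the run. I found it again in the images and loaded it normally.
- **Button height:** my tool reading at the stop was 166 mm against the expected 162 mm. I judged the press by its stiffness, not by that number.
- **Bar heights:** I could see the bars inside the box only at a grazing angle. I inferred that their centres are below 110 mm but did not measure it well.

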